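# Test the bath pots and close them up

## Robot

A 6-joint arm with a two-finger parallel gripper is mounted at the origin on a cart in front of the work surface, level with it; the furniture and walls round the work are solid. World frame = base frame: x ahead of the robot, y to its left, z up, the work surface at z = 0. Lengths are in m, angles in degrees, forces in N, time in s.
With the tool pointing down it reaches from about 0.3 to 0.75 m from the base axis. Payload 8.5 kg.
Tool frame: the origin (TCP) lies between the finger pads; the fingertips stand ahead of it and the grasp point (between the pads) lies 8 mm behind it (env.tcp_to_tips is the z of the fingertips in the tool frame, in m); z points along the fingers, x is the direction in which the jaws open and shut, and the axes are right-handed (so a half turn about z gives the same grasp; the last joint's range is limited). The gripper opens to 85 mm and grips with 20 to 120 N. Pads are 22 mm wide; open, the fingers measure 114 mm over their backs; the gripper's body (76 mm by 85 mm) begins 54 mm behind the grasp point. The pads swing forward as they close: fully open they stand 13 mm farther back than shut.
Start: joints at [-78.455, 21.807, 74.336, -0, 83.858, -12.336], TCP at [0.223, -0.503, 0.207] pointing down, gripper open.
Joint ranges: [-178.18, 178.18], [-50.72, 133.34], [12.68, 142.11], [-81.47, 261.47], [9.98, 163.14], [-165.26, 165.26]. Speed limits (degrees/s): [136.94, 136.94, 180, 180, 180, 180].

## Interface

Orientations are given as a 3x3 rotation matrix whose columns are the frame's x, y, z axes.
In Python, from rig import observe, viewer, env gives the robot as it stands.
- The arm moves only by the tool jog_arm, never from a script. Its arguments are lists of equal length, an entry for each row: "dr": the turn, a rotation vector about the tool's x, y, z in rad, a list of three; "slide": the shift along the tool's x, y, z in m, a list of three; "gripper": the opening, from -1 (shut) to 1 (fully open), so that 0 is half open. In form: {"dr": [[rx, ry, rz], ...], "slide": [[dx, dy, dz], ...], "gripper": [gripper, ...]}. A call has exactly 10 rows; each row shifts and turns the commanded pose from where the row before left it, along the tool's axes as they then stand; what a row does not reach is not made up. A row lasts 1/10 s, in which the tool goes at most 50 mm and 8.59 degrees, less where a joint would pass 70% of its speed; a pose out of reach is approached as far as the arm can. A call is refused whole if a number of a shift passes 0.05 or a number of a turn 0.15, either way. A call with a gripper value outside its range is refused whole. The fingers move at their own pace and stop on an object; "force" is the grip in N (left out, the last holds). Time passes only in rows, so rows that do not move let the fingers close, or fill a call up. It gives the time, the measured TCP pose, the force and the opening at its end, in the units of the state.
- observe(): the state, without advancing time (a new reading comes with each control period).
- viewer.get_image(name): name is "scene" or "top"; returns a dict with "pixels" (480x640x3 uint8, blue, green, red), "camera_matrix" (3x3 intrinsics, pixels), "R" (3x3) and "t" (3): a world point X has camera coordinates R X + t. Camera axes: x right, y down, z forward; pixel columns grow to the right and rows downward; lengths in m; the calibration is good to about 2 mm. A picture is of the moment at which its call begins. There is no depth.
- env.close_job(): hands the job in, once; it reports no verdict.
The state is a dict: "time_s": time; "q": joint angles; "qvel": joint speeds; "joint_efforts": joint torques, N m; "position": TCP position; "tool_rot": TCP orientation; "ft_force": force on the tool from outside, world axes, zero at the start; "wrist_torque": the same for the moment, N m; "grip_width": finger opening in m.
Only numpy, scipy, OpenCV 4.12 (cv2) and the standard library are available. Lean on these libraries where they do the work, as an engineer would, in place of code of your own. Each camera call takes 0.05 s, during which the arm holds its last target.

## Task

Rinse the pen tester's tip in the open drink can, test the open bath pots from the smallest (the weakest bath) up to the largest, and rinse the tip in the can again; each time hold the tip 2 to 3 cm down inside for about two seconds, without knocking the container or its bottom. Put the tester back, stem down through the eyelet of its stand and fully home, and close every pot with its own lid, seated level. Two or three pots stand out today (the lid of a missing pot is not needed); tip nothing over and leave everything else alone.

Things in the scene. Friction and masses are not known exactly. Their poses are not given: they have to be found in the camera images.
- tester: cordless pen tester, upright in its stand: a slim round black stem 12 mm in diameter and 80 mm long points down, above it a flat-sided grey body 22 mm (its x) x 30 mm (its y) x 90 mm high with a small display on its -x side, to be gripped across the 30 mm. 0.1 kg. Origin at the rounded lower tip of the stem, z up along the tester; its square shoulder is 80 mm and its top 170 mm above the origin
- tester_tip (a point): the lower tip of the tester's stem (the tester's origin)
- tester_shoulder (a point): on the tester's axis, 80 mm above the tip, where the stem meets the underside of the grey body
- stand_eye (a point): centre of the upper mouth of the eyelet of the tester's fixed stand, 116 mm above the table, z up. Eyelet: 15.5 mm hole through a grey plate 36 mm square, 10 mm thick, open below for 96 mm; nothing beside it stands more than 3 mm above the plate. Post on its +x side, dark foot 90 mm across. The tester hangs with its stem through the hole, the body's underside on the plate
- pot_small: small bath pot: plain straight round open stainless steel pot, 58 mm in outer diameter and 52 mm high, wall 2.5 mm, inner floor 4 mm above the table (the bath itself is not shown); may be absent. Loose. Origin at the centre of its underside, z up
- pot_small_rim (a point): centre of the mouth of the small pot, at the height of its rim
- lid_small: lid of the small pot: steel, 64 mm across, with a plug below (49 mm across, 8 mm deep, 2 mm clear all round in the pot) and an upright black knob 18 mm thick. Origin at the centre of the plug's underside, z up; disc 8 to 12.5 mm, knob's grip 19 to 38 mm above it. Lies on the table at first; seated, its origin is 8 mm below the rim. Spare if its pot is absent
- pot_medium: medium bath pot: plain straight round open stainless steel pot, 74 mm in outer diameter and 66 mm high, wall 2.5 mm, inner floor 4 mm above the table (the bath itself is not shown); may be absent. Loose. Origin at the centre of its underside, z up
- pot_medium_rim (a point): centre of the mouth of the medium pot, at the height of its rim
- lid_medium: lid of the medium pot: steel, 80 mm across, with a plug below (65 mm across, 8 mm deep, 2 mm clear all round in the pot) and an upright black knob 18 mm thick. Origin at the centre of the plug's underside, z up; disc 8 to 12.5 mm, knob's grip 19 to 38 mm above it. Lies on the table at first; seated, its origin is 8 mm below the rim. Spare if its pot is absent
- pot_large: large bath pot: plain straight round open stainless steel pot, 90 mm in outer diameter and 80 mm high, wall 2.5 mm, inner floor 4 mm above the table (the bath itself is not shown); may be absent. Loose. Origin at the centre of its underside, z up
- pot_large_rim (a point): centre of the mouth of the large pot, at the height of its rim
- lid_large: lid of the large pot: steel, 96 mm across, with a plug below (81 mm across, 8 mm deep, 2 mm clear all round in the pot) and an upright black knob 18 mm thick. Origin at the centre of the plug's underside, z up; disc 8 to 12.5 mm, knob's grip 19 to 38 mm above it. Lies on the table at first; seated, its origin is 8 mm below the rim. Spare if its pot is absent
- can: rinsing pot: open drink can, 67 mm in diameter and 114 mm high, its top cut out; clear opening 44 mm wide at the rim, centred on the axis, inner floor 5 mm above the table (the water is not shown). Loose. Origin at the centre of its underside, z up
- mug: bystander: spotted mug, 92 mm across and 93 mm high, near the front edge; leave it alone. Origin at the centre of its underside
- tape: bystander: roll of masking tape lying flat, 100 mm across and 25 mm high, at the left; leave it alone. Origin at the centre of its underside
- loupe: bystander: black eye loupe, 37 mm across and 28 mm high, at the back; leave it alone. Origin at the centre of its underside
Mind the look-alikes: they are no part of the job. Leave any orange or purple look-alike of the pot_medium alone.

How it is judged:
By the outcome, as a careful person would: the job done as asked, in the order asked, and still so for the second after the job is handed in, with the robot touching nothing.
Of pot_small, pot_medium, pot_large only 2 to 3 are there at a start; the rules pass over those that are not, and their reading is None.
At some moment in a run one of lid_small, lid_medium, lid_large may be knocked a few centimetres aside while the robot is not near it.
It also fails if it takes over 210 s, if anything falls off the work surface, if the arm or the gripper's body presses on something with over 40 N, if the wrist force passes 120 N, or if a joint passes its speed limit or range.

## Working session

There is one attempt and no reset: what is moved stays moved. The work goes in short steps, Python scripts to look and compute and a tool call to move; the robot and the scene stay as the last step left them, time stands still between calls to the robot, and variables do not carry over. Pictures are saved under pics/ and viewed, and the job is handed in when it is done.

Besides the shell and the picture viewer there is one more tool, called after ">>>" by a JSON object that holds its "name" and its "arguments", one argument or row to a line. jog_arm: Moves the arm, as the interface text tells. Its arguments: {"type":"object","properties":{"dr":{"type":"array","items":{"type":"array","items":{"type":"number"}}},"slide":{"type":"array","items":{"type":"array","items":{"type":"number"}}},"gripper":{"type":"array","items":{"type":"number"}},"force":{"type":"number"}},"required":["dr","slide","gripper"]}

```bash
mkdir -p pics; ls
python3 - <<'E'
from rig import observe, viewer, env
import cv2
s=observe();print({k:s[k] for k in('time_s','position','tool_rot','ft_force','grip_width')}, env.tcp_to_tips)
for n in('scene','top'):
    im=viewer.get_image(n);cv2.imwrite(f'pics/{n}0.png',im['pixels']);print(n,im['camera_matrix'],im['R'],im['t'])
E
```

```text
pics
{'time_s': 0.0, 'position': array([ 0.22259947, -0.50257831,  0.20639544]), 'tool_rot': array([[ 4.04867011e-01, -9.14375528e-01, -3.11831776e-04],
       [-9.14374404e-01, -4.04867014e-01,  1.46671148e-03],
       [-1.46737548e-03, -3.08692098e-04, -9.99998876e-01]]), 'ft_force': array([-0.08287996, -0.24176888,  0.33170551]), 'grip_width': 0.08572938110737491} 0.011
scene [[487.6426469    0.         318.20204462]
 [  0.         487.6426469  234.35483661]
 [  0.           0.           1.        ]] [[-0.61208129 -0.79079146 -0.00231485]
 [-0.44183773  0.34441205 -0.82834761]
 [ 0.65584748 -0.50599328 -0.56020968]] [0.33566329 0.32915952 0.74328483]
top [[484.53013306   0.         323.88481348]
 [  0.         484.53013306 245.90263086]
 [  0.           0.           1.        ]] [[ 0.02858216 -0.99951819 -0.01210131]
 [-0.99282968 -0.02698098 -0.11645281]
 [ 0.1160702   0.01534301 -0.9931225 ]] [0.00365933 0.56356988 1.08192811]
```

View pics/scene0.png

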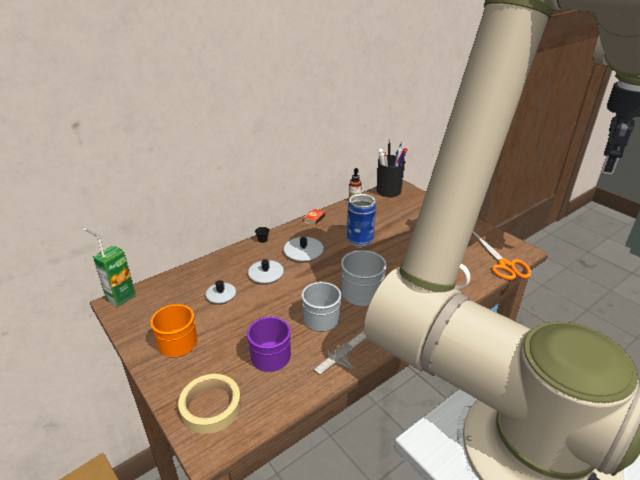

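View pics/top0.png

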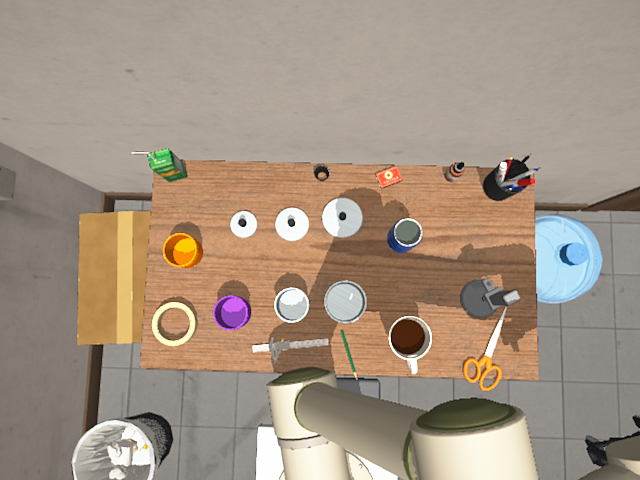

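The top view shows two steel pots, at (292,305) and (345,301). By size they look like medium and large. The lids are at (243,224), (292,224) and (342,217), the can at (407,236) and the stand at (485,298). Next I'll zoom in and measure.

Run:
```python
import cv2,numpy as np
t=cv2.imread('pics/top0.png')
def crop(im,x0,y0,x1,y1,k,n): cv2.imwrite(n,cv2.resize(im[y0:y1,x0:x1],None,fx=k,fy=k,interpolation=cv2.INTER_CUBIC))
crop(t,220,190,380,330,5,'pics/c1.png')
crop(t,380,210,540,330,5,'pics/c2.png')
```

```text
(no output)
```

View pics/c1.png

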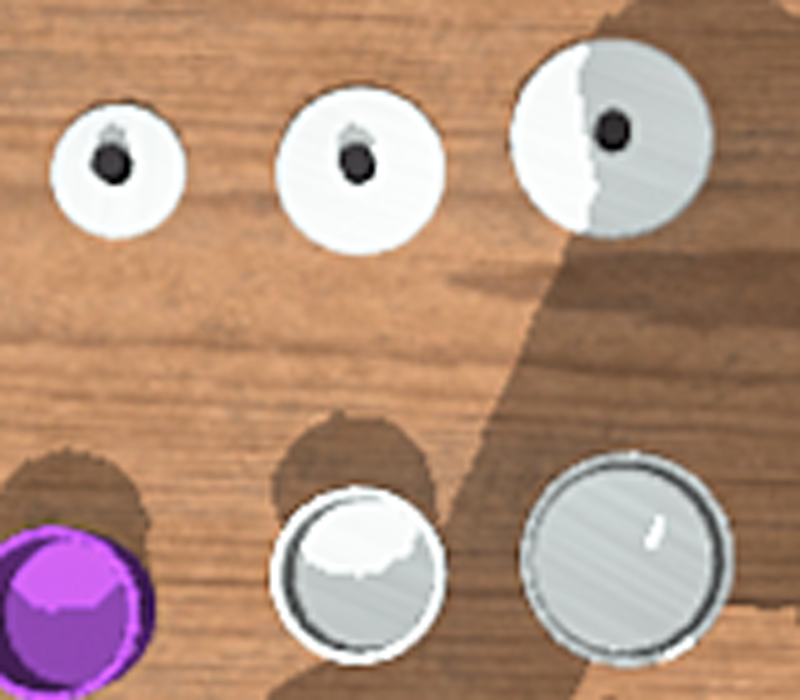

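View pics/c2.png

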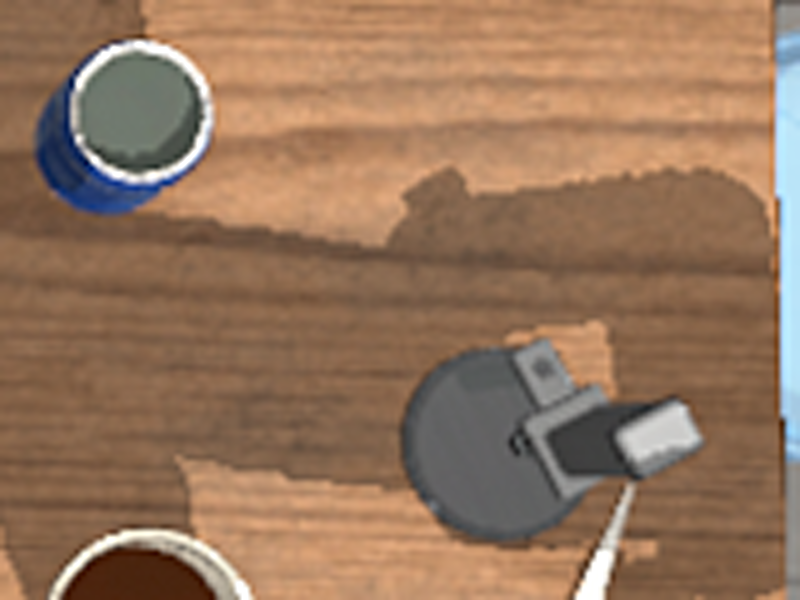

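```bash
cat > h.py <<'E'
import cv2,numpy as np
C={'scene':(np.array([[487.6426469,0,318.20204462],[0,487.6426469,234.35483661],[0,0,1]]),np.array([[-0.61208129,-0.79079146,-0.00231485],[-0.44183773,0.34441205,-0.82834761],[0.65584748,-0.50599328,-0.56020968]]),np.array([0.33566329,0.32915952,0.74328483])),
'top':(np.array([[484.53013306,0,323.88481348],[0,484.53013306,245.90263086],[0,0,1]]),np.array([[0.02858216,-0.99951819,-0.01210131],[-0.99282968,-0.02698098,-0.11645281],[0.1160702,0.01534301,-0.9931225]]),np.array([0.00365933,0.56356988,1.08192811]))}
def ray(c,uv):
    K,R,t=C[c]; uv=np.atleast_2d(np.float64(uv))
    d=np.c_[uv,np.ones(len(uv))]@np.linalg.inv(K).T@R
    return -R.T@t,d
def plane(c,uv,z):
    o,d=ray(c,uv); return o+d*((z-o[2])/d[:,2])[:,None]
def proj(c,X):
    K,R,t=C[c]; p=(np.atleast_2d(X)@R.T+t)@K.T; return p[:,:2]/p[:,2:]
def tri(uv1,uv2):
    o1,d1=ray('top',uv1);o2,d2=ray('scene',uv2)
    A=np.c_[d1[0],-d2[0]];s=np.linalg.lstsq(A,o2-o1,rcond=None)[0]
    a=o1+s[0]*d1[0];b=o2+s[1]*d2[0];return (a+b)/2,np.linalg.norm(a-b)
def circ(P):
    A=np.c_[2*P[:,:2],np.ones(len(P))];s=np.linalg.lstsq(A,(P[:,:2]**2).sum(1),rcond=None)[0]
    return s[:2],2*np.sqrt(s[2]+s[0]**2+s[1]**2)
def steel(im,uv,z,r=34,s=60):
    hs=cv2.cvtColor(im,cv2.COLOR_BGR2HSV); m=((hs[...,1]<s)&(hs[...,2]>70)).astype(np.uint8)*255
    mm=np.zeros_like(m);cv2.circle(mm,tuple(map(int,uv)),r,255,-1);m&=mm
    cs,_=cv2.findContours(m,cv2.RETR_EXTERNAL,cv2.CHAIN_APPROX_NONE)
    c=max(cs,key=cv2.contourArea);h=cv2.convexHull(c)
    return c[:,0,:].astype(float),h[:,0,:].astype(float)
E
python3 - <<'E'
from h import *
t=cv2.imread('pics/top0.png')
for n,uv,z,r in(('potM',(292,305),.066,24),('potL',(345,301),.080,28),('lidS',(243,224),.0125,20),('lidM',(292,224),.0125,23),('lidL',(342,217),.0125,26)):
    c,h=steel(t,uv,z,r); P=plane('top',c,z); print(n,cv2.fitEllipse(c.astype(np.float32)),circ(P),len(c))
def f(x,y,ox=220,oy=190):return [ox+(x+.5)/5-.5,oy+(y+.5)/5-.5]
for n,x,y in(('knobS',112,163),('knobM',357,163),('knobL',613,131)): print(n,plane('top',f(x,y),.036))
g=lambda x,y:f(x,y,380,210)
print('can',plane('top',g(141,113),.114), plane('top',[g(70,113),g(214,113),g(141,40),g(141,187)],.114))
print('body top',plane('top',[g(675,397),g(704,437),g(636,480),g(612,437)],.206))
print('body topc',plane('top',[g(658,437)],.206))
print('plate',plane('top',[g(523,428),g(600,384),g(568,502)],.116))
print('foot',plane('top',[g(495,443)],.0))
E
```

```text
potM ((291.2148742675781, 304.6138916015625), (34.640869140625, 34.93870162963867), 178.8607940673828) (array([0.42742908, 0.08710067]), np.float64(0.07635958362600674)) 99
potL ((344.99334716796875, 301.4044189453125), (42.24988555908203, 42.61399841308594), 178.8551025390625) (array([ 0.43785568, -0.03065064]), np.float64(0.09184559324363985)) 122
lidS ((243.2295684814453, 223.83004760742188), (25.93959617614746, 26.742321014404297), 48.47575759887695) (array([0.61301578, 0.21155842]), np.float64(0.06257312966147335)) 76
lidM ((291.6025390625, 223.7267608642578), (32.81917190551758, 33.430477142333984), 61.50184631347656) (array([0.61635683, 0.09730996]), np.float64(0.07857523358837426)) 95
lidL ((341.9566650390625, 217.33216857910156), (39.48664093017578, 40.333675384521484), 85.34356689453125) (array([ 0.63484648, -0.02095906]), np.float64(0.09472994544804474)) 114
knobS [[0.61291621 0.21021328 0.036     ]]
knobM [[0.61592897 0.09683122 0.036     ]]
knobL [[ 0.63403827 -0.02097921  0.036     ]]
can [[ 0.5880885  -0.16015485  0.114     ]] [[ 0.5872768  -0.12989846  0.114     ]
 [ 0.58892246 -0.19124098  0.114     ]
 [ 0.61969472 -0.1598874   0.114     ]
 [ 0.55627673 -0.16042403  0.114     ]]
body top [[ 0.46998968 -0.35025619  0.206     ]
 [ 0.45507516 -0.36100945  0.206     ]
 [ 0.43803255 -0.33493544  0.206     ]
 [ 0.45408077 -0.32606307  0.206     ]]
body topc [[ 0.45457808 -0.34354024  0.206     ]]
plate [[ 0.45872766 -0.32063469  0.116     ]
 [ 0.47802864 -0.35299274  0.116     ]
 [ 0.4285041  -0.33903714  0.116     ]]
foot [[ 0.45421455 -0.34414246  0.        ]]
```

Run:
```python
import cv2
t=cv2.imread('pics/top0.png');s=cv2.imread('pics/scene0.png')
def crop(im,x0,y0,x1,y1,k,n): cv2.imwrite(n,cv2.resize(im[y0:y1,x0:x1],None,fx=k,fy=k,interpolation=cv2.INTER_CUBIC))
crop(t,455,265,535,325,10,'pics/c3.png')
crop(s,190,170,410,330,3.6,'pics/c4.png')
```

```text
(no output)
```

View pics/c3.png

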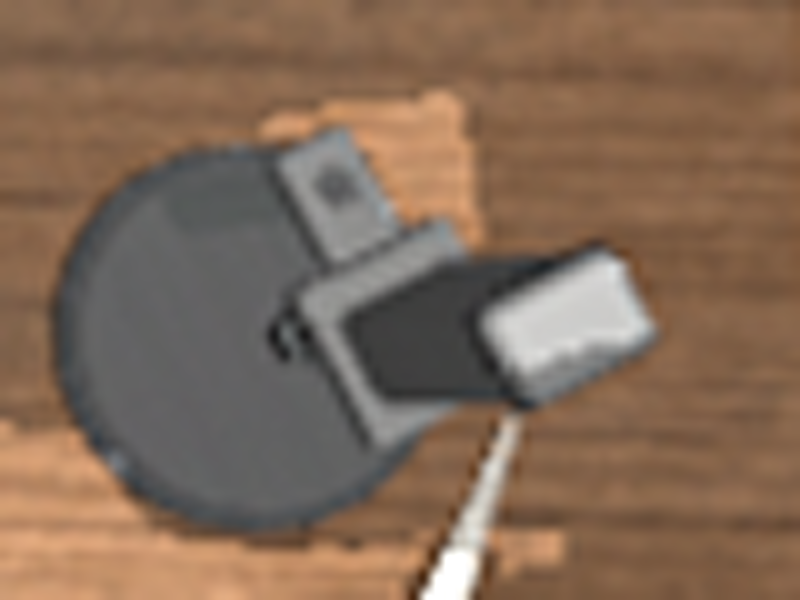

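View pics/c4.png

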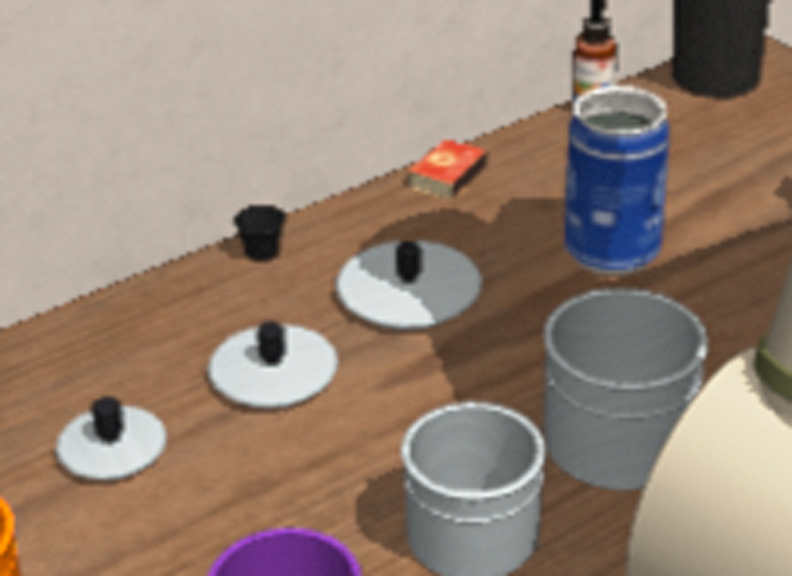

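The large pot has a diameter of about 90 mm and the medium about 75 mm, so the small pot is absent. The stand's eye is near (0.454,-0.344) and its x axis points at about 31°. I'll move above the tester.

>>> {"name": "jog_arm", "arguments": {
  "dr": [
    [0,0,-0.12],
    [0,0,0],
    [0,0,0],
    [0,0,0],
    [0,0,0],
    [0,0,0],
    [0,0,0],
    [0,0,0],
    [0,0,0],
    [0,0,0]
  ],
  "slide": [
    [0,0,-0.02],
    [0,0,-0.024],
    [-0.0174,-0.03,0],
    [0,-0.04,0],
    [0,-0.04,0],
    [0,-0.04,0],
    [0,-0.04,0],
    [0,-0.04,0],
    [0,-0.03,0],
    [0,-0.02,0]
  ],
  "gripper": [1,1,1,1,1,1,1,1,1,1],
  "force": 40
}}

```text
time_s: 1.1
position: [0.4559, -0.3432, 0.2506]
tool_rot: [[0.513, -0.858, -0.0], [-0.858, -0.513, 0.001], [-0.001, -0.0, -1.0]]
ft_force: [-0.7, -0.1, 0.1]
grip_width: 0.0852
```

Run:
```python
from rig import observe, viewer, env
import cv2
s=observe();print(s['time_s'],s['position'],s['tool_rot'],s['ft_force'])
im=viewer.get_image('scene')['pixels'];cv2.imwrite('pics/s1.png',im)
im=viewer.get_image('top')['pixels'];cv2.imwrite('pics/t1.png',im)
```

```text
1.1 [ 0.45593219 -0.34320633  0.25058377] [[ 5.12940529e-01 -8.58424045e-01 -4.16046340e-04]
 [-8.58423659e-01 -5.12940694e-01  8.15588143e-04]
 [-9.13527571e-04 -6.12041925e-05 -9.99999581e-01]] [-0.67420852 -0.07599358  0.12313777]
```

View pics/s1.png

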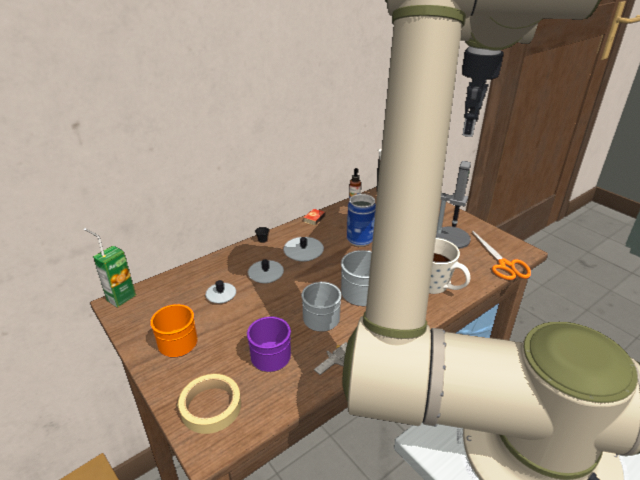

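View pics/t1.png

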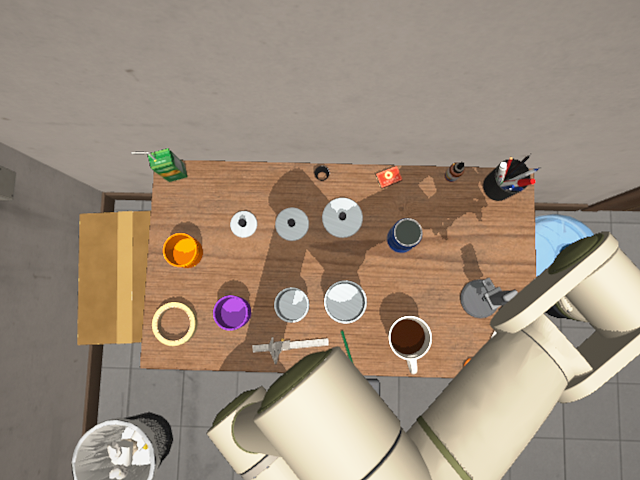

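Run:
```python
from h import *
s=cv2.imread('pics/s1.png')
cv2.imwrite('pics/c5.png',cv2.resize(s[70:260,420:500],None,fx=3,fy=3,interpolation=cv2.INTER_CUBIC))
for p in((.454,-.344,.206),(.454,-.344,.116),(.454,-.344,.036),(.4559,-.3432,.24)): print(p,(proj('scene',p)[0]-[420,70])*3+1)
```

```text
(0.454, -0.344, 0.206) [133.71874696 280.48202899]
(0.454, -0.344, 0.116) [114.77774961 384.67295074]
(0.454, -0.344, 0.036) [ 99.2831639 469.9057998]
(0.4559, -0.3432, 0.24) [138.55857967 238.02669442]
```

View pics/c5.png

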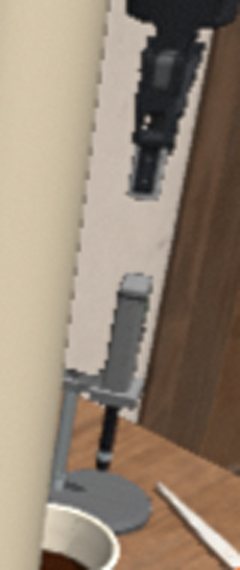

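>>> {"name": "jog_arm", "arguments": {
  "dr": [
    [0,0,0],
    [0,0,0],
    [0,0,0],
    [0,0,0],
    [0,0,0],
    [0,0,0],
    [0,0,0],
    [0,0,0],
    [0,0,0],
    [0,0,0]
  ],
  "slide": [
    [0,0.002,0],
    [0,0,0.01],
    [0,0,0.01],
    [0,0,0.01],
    [0,0,0.01],
    [0,0,0.01],
    [0,0,0.01],
    [0,0,0.01],
    [0,0,0.012],
    [0,0,0]
  ],
  "gripper": [1,1,1,1,1,1,1,1,1,1]
}}

```text
time_s: 2.2
position: [0.4522, -0.3452, 0.1672]
tool_rot: [[0.511, -0.859, -0.002], [-0.859, -0.511, 0.002], [-0.003, 0.001, -1.0]]
ft_force: [0.3, -0.3, -0.8]
grip_width: 0.0854
```

Run:
```python
from rig import observe, viewer, env
import cv2
s=observe();print(s['time_s'],s['position'],s['ft_force'])
im=viewer.get_image('scene')['pixels'];cv2.imwrite('pics/c6.png',cv2.resize(im[110:260,420:500],None,fx=4,fy=4,interpolation=cv2.INTER_CUBIC))
```

```text
2.2 [ 0.45216027 -0.34520215  0.16715831] [ 0.3376148  -0.26933934 -0.78727414]
```

View pics/c6.png

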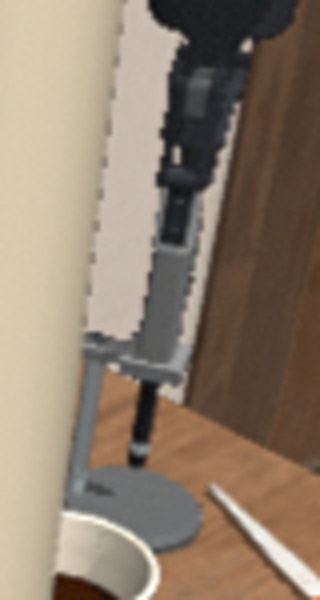

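>>> {"name": "jog_arm", "arguments": {
  "dr": [
    [0,0,0],
    [0,0,0],
    [0,0,0],
    [0,0,0],
    [0,0,0],
    [0,0,0],
    [0,0,0],
    [0,0,0],
    [0,0,0],
    [0,0,0]
  ],
  "slide": [
    [0,0,0],
    [0,0,0],
    [0,0,0],
    [0,0,0],
    [0,0,0],
    [0,0,0],
    [0,0,0],
    [0,0,0],
    [0,0,0],
    [0,0,0]
  ],
  "gripper": [-1,-1,-1,-1,-1,-1,-1,-1,-1,-1],
  "force": 40
}}

```text
time_s: 3.25
position: [0.4528, -0.3459, 0.1695]
tool_rot: [[0.511, -0.859, 0.001], [-0.859, -0.511, -0.001], [0.001, -0.0, -1.0]]
ft_force: [0.2, 0.5, 6.0]
grip_width: 0.0288
```

Run:
```python
from rig import observe, viewer, env
import cv2
s=observe();print(s['time_s'],s['position'],s['tool_rot'],s['ft_force'],s['wrist_torque'],s['grip_width'])
im=viewer.get_image('scene')['pixels'];cv2.imwrite('pics/c7.png',cv2.resize(im[110:260,420:500],None,fx=4,fy=4,interpolation=cv2.INTER_CUBIC))
print(observe()['position'])
```

```text
3.25 [ 0.45277925 -0.34588553  0.16951912] [[ 5.11401795e-01 -8.59341517e-01  6.01437805e-04]
 [-8.59341282e-01 -5.11402117e-01 -6.59941243e-04]
 [ 8.74691475e-04 -1.79345198e-04 -9.99999601e-01]] [0.22646088 0.53546342 6.02475044] [0.17907439 0.02262758 0.03145777] 0.028787003944578924
[ 0.45280533 -0.34589515  0.16951087]
```

View pics/c7.png

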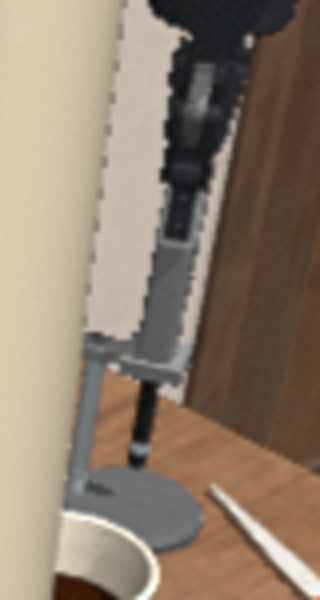

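Gripped at a width of 29 mm. Lifting straight up.

>>> {"name": "jog_arm", "arguments": {
  "dr": [
    [0,0,0],
    [0,0,0],
    [0,0,0],
    [0,0,0],
    [0,0,0],
    [0,0,0],
    [0,0,0],
    [0,0,0],
    [0,0,0],
    [0,0,0]
  ],
  "slide": [
    [0,0,-0.005],
    [0,0,-0.01],
    [0,0,-0.015],
    [0,0,-0.015],
    [0,0,-0.02],
    [0,0,-0.02],
    [0,0,-0.02],
    [0,0,-0.015],
    [0,0,-0.01],
    [0,0,0]
  ],
  "gripper": [-1,-1,-1,-1,-1,-1,-1,-1,-1,-1]
}}

```text
time_s: 4.3
position: [0.4529, -0.346, 0.3004]
tool_rot: [[0.511, -0.859, 0.002], [-0.859, -0.511, -0.002], [0.002, -0.0, -1.0]]
ft_force: [0.2, 0.2, -1.8]
grip_width: 0.0287
```

Run:
```python
from rig import observe, viewer, env
import cv2
s=observe();print(s['time_s'],s['position'],s['tool_rot'],s['ft_force'],s['wrist_torque'],s['grip_width'])
im=viewer.get_image('scene')['pixels'];cv2.imwrite('pics/s8.png',im);cv2.imwrite('pics/c8.png',cv2.resize(im[50:250,400:520],None,fx=3,fy=3,interpolation=cv2.INTER_CUBIC))
from h import *
P=s['position']
print(P,[((proj('scene',P+[0,0,d])[0]-[400,50])*3+1) for d in(-.1335,-.0535,.0365)])
```

```text
4.3 [ 0.45288584 -0.34599578  0.30037028] [[ 5.11407733e-01 -8.59336716e-01  1.59339471e-03]
 [-8.59334958e-01 -5.11410017e-01 -1.79557725e-03]
 [ 2.35788347e-03 -4.50987688e-04 -9.99997118e-01]] [ 0.17701071  0.16589167 -1.77963378] [-0.00739008  0.01404737 -0.0132223 ] 0.0286501902296523
[ 0.45288584 -0.34599578  0.30037028] [array([188.11479931, 386.71976361]), array([205.85972423, 289.74947733]), array([227.67458386, 170.53831178])]
```

View pics/c8.png

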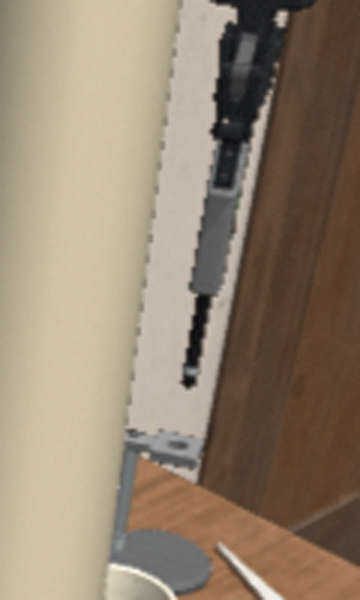

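Run:
```python
from rig import viewer
from h import *
q=lambda x,y:[190+(x+.5)/3.6-.5,170+(y+.5)/3.6-.5]
print('can',plane('scene',q(620,111),.114));print('L',plane('scene',q(626,338),.08));print('M',plane('scene',q(473,450),.066))
print('eye scene',plane('scene',[400+(178+.5)/3-.5,50+(443+.5)/3-.5],.116))
im=viewer.get_image('top')['pixels'];cv2.imwrite('pics/t9.png',im)
cv2.imwrite('pics/c9.png',np.hstack([cv2.resize(im[265:335,455:525],None,fx=6,fy=6,interpolation=cv2.INTER_CUBIC),cv2.resize(im[205:260,375:440],None,fx=5,fy=7.64,interpolation=cv2.INTER_CUBIC)[:420]]))
g=cv2.cvtColor(im,cv2.COLOR_BGR2HSV)
m=((g[...,0]>100)&(g[...,0]<130)&(g[...,1]>120)).astype(np.uint8)
mm=np.zeros_like(m);mm[205:260,375:440]=1;m&=mm
```

```text
can [[ 0.58682618 -0.15972416  0.114     ]]
L [[ 0.43578927 -0.03058487  0.08      ]]
M [[0.42609313 0.08757235 0.066     ]]
eye scene [[ 0.4541461 -0.348111   0.116    ]]
```

View pics/c9.png

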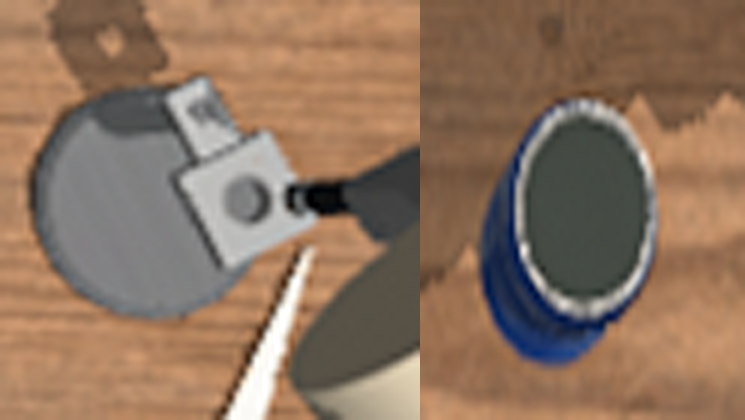

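>>> {"name": "jog_arm", "arguments": {
  "dr": [
    [0,0,0],
    [0,0,0],
    [0,0,0],
    [0,0,0],
    [0,0,0],
    [0,0,0],
    [0,0,0],
    [0,0,0],
    [0,0,0],
    [0,0,0]
  ],
  "slide": [
    [-0.006,-0.0137,0],
    [-0.01,-0.024,0],
    [-0.013,-0.03,0],
    [-0.013,-0.03,0],
    [-0.013,-0.03,0],
    [-0.013,-0.03,0],
    [-0.013,-0.03,0],
    [-0.007,-0.016,0],
    [-0.003,-0.007,0],
    [0,0,0]
  ],
  "gripper": [-1,-1,-1,-1,-1,-1,-1,-1,-1,-1]
}}

```text
time_s: 5.4
position: [0.5873, -0.1593, 0.2986]
tool_rot: [[0.512, -0.859, -0.001], [-0.859, -0.512, 0.0], [-0.001, 0.001, -1.0]]
ft_force: [-0.4, -0.6, -0.8]
grip_width: 0.029
```

```bash
cat > look.py <<'E'
import sys
from rig import observe, viewer, env
from h import *
n,c,x0,y0,x1,y1,k=sys.argv[1],sys.argv[2],*map(int,sys.argv[3:8])
s=observe();P=s['position'];R=s['tool_rot']
np.set_printoptions(precision=4,suppress=True)
print(s['time_s'],P,'zaxis',R[:,2],'yaw',np.degrees(np.arctan2(R[1,0],R[0,0])).round(2),'F',s['ft_force'],s['grip_width'])
tip=P+R[:,2]*.1335; print('tip',tip,'px in crop',[(proj('scene' if c=='scene' else 'top',tip)[0]+.5-[x0,y0])*k-.5])
im=viewer.get_image(c)['pixels'];cv2.imwrite(f'pics/{n}_full.png',im);cv2.imwrite(f'pics/{n}.png',cv2.resize(im[y0:y1,x0:x1],None,fx=k,fy=k,interpolation=cv2.INTER_CUBIC))
E
python3 look.py d1 scene 290 60 430 260 3
python3 -c "
from h import *
print(plane('top',[495.9,297.6],.116))"
```

```text
5.4 [ 0.5873 -0.1593  0.2986] zaxis [-0.0007  0.0002 -1.    ] yaw -59.19 F [-0.3733 -0.6388 -0.8315] 0.0289971862559023
tip [ 0.5872 -0.1593  0.1651] px in crop [array([219.0207, 364.2867])]
[[ 0.45441875 -0.34497     0.116     ]]
```

View pics/d1.png

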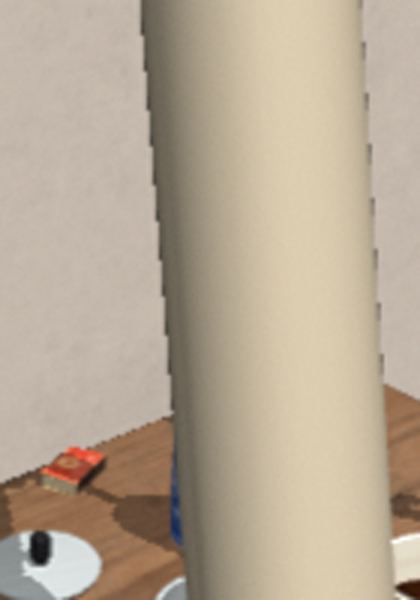

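>>> {"name": "jog_arm", "arguments": {
  "dr": [
    [0,0,0],
    [0,0,0],
    [0,0,0],
    [0,0,0],
    [0,0,0],
    [0,0,0],
    [0,0,0],
    [0,0,0],
    [0,0,0],
    [0,0,0]
  ],
  "slide": [
    [0,0,0.01],
    [0,0,0.015],
    [0,0,0.015],
    [0,0,0.01],
    [0,0,0.01],
    [0,0,0.01],
    [0,0,0.006],
    [0,0,0],
    [0,0,0],
    [0,0,0]
  ],
  "gripper": [-1,-1,-1,-1,-1,-1,-1,-1,-1,-1]
}}

```text
time_s: 6.45
position: [0.5874, -0.1599, 0.2236]
tool_rot: [[0.511, -0.859, 0.001], [-0.859, -0.511, -0.001], [0.001, -0.001, -1.0]]
ft_force: [-0.5, -0.6, -0.7]
grip_width: 0.029
```

```bash
python3 look.py d2 top 360 190 440 260 7
```

```text
6.45 [ 0.5874 -0.1599  0.2236] zaxis [ 0.001  -0.0005 -1.    ] yaw -59.24 F [-0.5268 -0.5839 -0.731 ] 0.02898641630211282
tip [ 0.5875 -0.16    0.0901] px in crop [array([324.7515, 311.1758])]
```

View pics/d2.png

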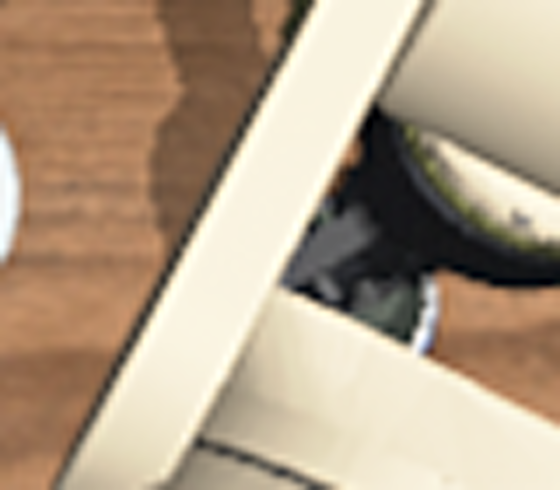

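The tip is 24 mm down in the can with no contact. I'll hold it there, then lift.

>>> {"name": "jog_arm", "arguments": {
  "dr": [
    [0,0,0],
    [0,0,0],
    [0,0,0],
    [0,0,0],
    [0,0,0],
    [0,0,0],
    [0,0,0],
    [0,0,0],
    [0,0,0],
    [0,0,0]
  ],
  "slide": [
    [0,0,0.001],
    [0,0,0],
    [0,0,0],
    [0,0,0],
    [0,0,0],
    [0,0,0],
    [0,0,0],
    [0,0,0],
    [0,0,0],
    [0,0,0]
  ],
  "gripper": [-1,-1,-1,-1,-1,-1,-1,-1,-1,-1]
}}

```text
time_s: 7.5
position: [0.5872, -0.1598, 0.222]
tool_rot: [[0.511, -0.859, 0.0], [-0.859, -0.511, 0.0], [-0.0, -0.0, -1.0]]
ft_force: [-0.1, -1.2, -1.0]
grip_width: 0.0285
```

>>> {"name": "jog_arm", "arguments": {
  "dr": [
    [0,0,0],
    [0,0,0],
    [0,0,0],
    [0,0,0],
    [0,0,0],
    [0,0,0],
    [0,0,0],
    [0,0,0],
    [0,0,0],
    [0,0,0]
  ],
  "slide": [
    [0,0,0],
    [0,0,0],
    [0,0,0],
    [0,0,0],
    [0,0,0],
    [0,0,0],
    [0,0,-0.015],
    [0,0,-0.02],
    [0,0,-0.02],
    [0,0,-0.01]
  ],
  "gripper": [-1,-1,-1,-1,-1,-1,-1,-1,-1,-1]
}}

```text
time_s: 8.5
position: [0.5875, -0.16, 0.2888]
tool_rot: [[0.511, -0.859, 0.002], [-0.859, -0.511, -0.001], [0.002, -0.001, -1.0]]
ft_force: [0.2, 0.6, -1.5]
grip_width: 0.0291
```

```bash
python3 look.py d3 top 220 190 440 330 3
```

```text
8.5 [ 0.5875 -0.16    0.2888] zaxis [ 0.0024 -0.0012 -1.    ] yaw -59.24 F [ 0.2162  0.6094 -1.4831] 0.02913577460113603
tip [ 0.5878 -0.1601  0.1553] px in crop [array([574.0152, 119.2561])]
```

View pics/d3.png

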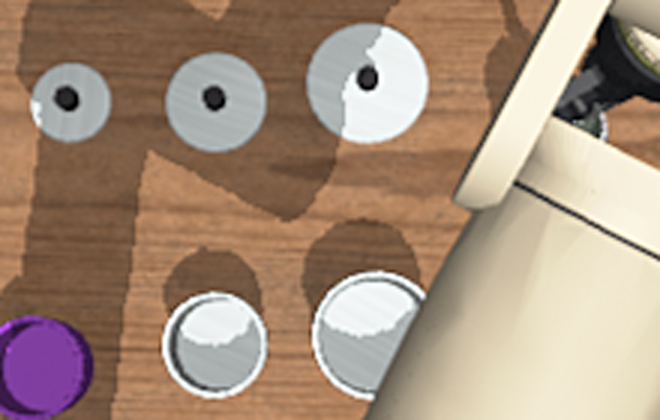

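>>> {"name": "jog_arm", "arguments": {
  "dr": [
    [0,0,0],
    [0,0,0],
    [0,0,0],
    [0,0,0],
    [0,0,0],
    [0,0,0],
    [0,0,0],
    [0,0,0],
    [0,0,0],
    [0,0,0]
  ],
  "slide": [
    [-0.0145,0,0],
    [-0.035,0,0],
    [-0.035,0.002,0],
    [-0.035,0.002,0],
    [-0.035,0.002,0],
    [-0.035,0.002,0],
    [-0.035,0.002,0],
    [-0.035,0.0015,0],
    [-0.025,0,0],
    [-0.01,0,0]
  ],
  "gripper": [-1,-1,-1,-1,-1,-1,-1,-1,-1,-1]
}}

```text
time_s: 9.55
position: [0.4253, 0.0888, 0.2867]
tool_rot: [[0.513, -0.858, -0.001], [-0.858, -0.513, 0.0], [-0.0, 0.0, -1.0]]
ft_force: [0.2, 0.2, -0.4]
grip_width: 0.029
```

```bash
python3 look.py d4 scene 240 150 420 350 3
```

```text
9.55 [0.4253 0.0888 0.2867] zaxis [-0.0006  0.0003 -1.    ] yaw -59.13 F [ 0.2242  0.2197 -0.4179] 0.02902145295890601
tip [0.4252 0.0889 0.1532] px in crop [array([243.38  , 327.8805])]
```

View pics/d4.png

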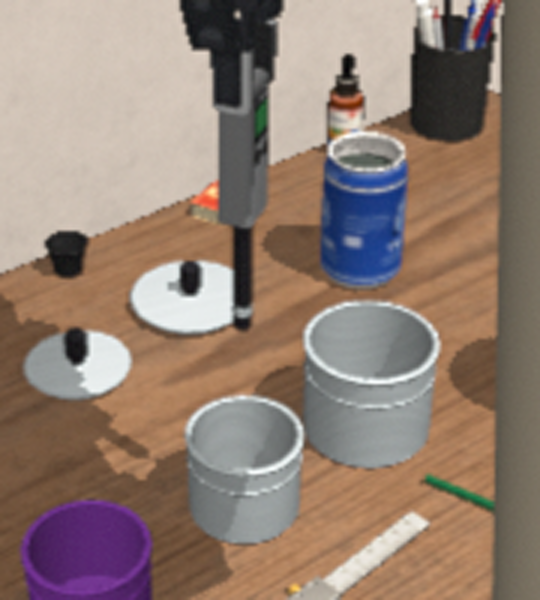

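>>> {"name": "jog_arm", "arguments": {
  "dr": [
    [0,0,0],
    [0,0,0],
    [0,0,0],
    [0,0,0],
    [0,0,0],
    [0,0,0],
    [0,0,0],
    [0,0,0],
    [0,0,0],
    [0,0,0]
  ],
  "slide": [
    [0,0,0.015],
    [0,0,0.02],
    [0,0,0.02],
    [0,0,0.02],
    [0,0,0.017],
    [0,0,0.012],
    [0,0,0.008],
    [0,0,0],
    [0,0,0],
    [0,0,0]
  ],
  "gripper": [-1,-1,-1,-1,-1,-1,-1,-1,-1,-1]
}}

```text
time_s: 10.6
position: [0.4271, 0.0872, 0.1756]
tool_rot: [[0.511, -0.859, 0.001], [-0.859, -0.511, -0.0], [0.001, -0.001, -1.0]]
ft_force: [0.3, 0.6, 0.1]
grip_width: 0.0287
```

```bash
python3 look.py d5 scene 240 150 420 350 3
```

```text
10.6 [0.4271 0.0872 0.1756] zaxis [ 0.0012 -0.0001 -1.    ] yaw -59.25 F [0.3291 0.6293 0.0525] 0.02868990599911189
tip [0.4273 0.0872 0.0421] px in crop [array([243.3641, 461.5151])]
```

View pics/d5.png

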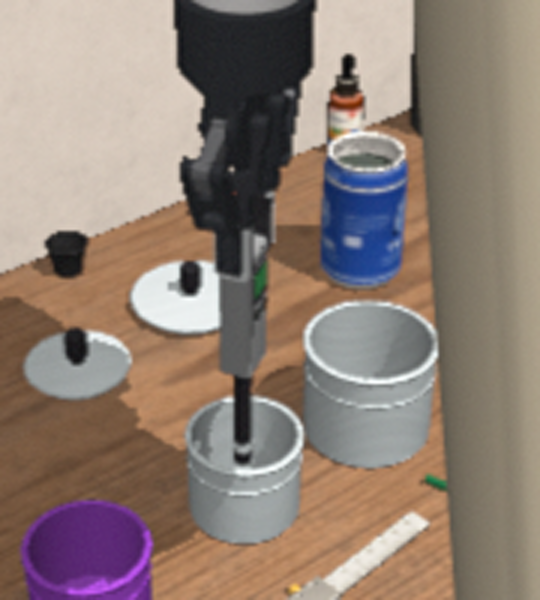

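The picture shows the tip centred in the medium pot, 24 mm down. Holding, then lifting.

>>> {"name": "jog_arm", "arguments": {
  "dr": [
    [0,0,0],
    [0,0,0],
    [0,0,0],
    [0,0,0],
    [0,0,0],
    [0,0,0],
    [0,0,0],
    [0,0,0],
    [0,0,0],
    [0,0,0]
  ],
  "slide": [
    [0,0,0.001],
    [0,0,0],
    [0,0,0],
    [0,0,0],
    [0,0,0],
    [0,0,0],
    [0,0,0],
    [0,0,0],
    [0,0,0],
    [0,0,0]
  ],
  "gripper": [-1,-1,-1,-1,-1,-1,-1,-1,-1,-1]
}}

```text
time_s: 11.65
position: [0.4267, 0.0874, 0.174]
tool_rot: [[0.511, -0.859, -0.0], [-0.859, -0.511, 0.0], [-0.0, 0.0, -1.0]]
ft_force: [0.2, 0.3, -0.9]
grip_width: 0.0287
```

>>> {"name": "jog_arm", "arguments": {
  "dr": [
    [0,0,0],
    [0,0,0],
    [0,0,0],
    [0,0,0],
    [0,0,0],
    [0,0,0],
    [0,0,0],
    [0,0,0],
    [0,0,0],
    [0,0,0]
  ],
  "slide": [
    [0,0,0],
    [0,0,0],
    [0,0,0],
    [0,0,0],
    [0,0,0],
    [0,0,0],
    [0,0,-0.015],
    [0,0,-0.025],
    [0,0,-0.025],
    [0,0,-0.015]
  ],
  "gripper": [-1,-1,-1,-1,-1,-1,-1,-1,-1,-1]
}}

```text
time_s: 12.65
position: [0.427, 0.0873, 0.2558]
tool_rot: [[0.511, -0.859, 0.002], [-0.859, -0.511, -0.0], [0.001, -0.002, -1.0]]
ft_force: [0.2, 0.1, -1.9]
grip_width: 0.0288
```

>>> {"name": "jog_arm", "arguments": {
  "dr": [
    [0,0,0],
    [0,0,0],
    [0,0,0],
    [0,0,0],
    [0,0,0],
    [0,0,0],
    [0,0,0],
    [0,0,0],
    [0,0,0],
    [0,0,0]
  ],
  "slide": [
    [0.0064,0.003,0],
    [0.016,0.008,0],
    [0.02,0.0097,0],
    [0.02,0.01,0],
    [0.02,0.01,0],
    [0.016,0.008,0],
    [0.008,0.003,0],
    [0,0,0],
    [0,0,0],
    [0,0,0.005]
  ],
  "gripper": [-1,-1,-1,-1,-1,-1,-1,-1,-1,-1]
}}

```text
time_s: 13.65
position: [0.4368, -0.0299, 0.2491]
tool_rot: [[0.512, -0.859, 0.001], [-0.859, -0.512, -0.0], [0.001, -0.001, -1.0]]
ft_force: [0.2, 0.2, -0.7]
grip_width: 0.0288
```

```bash
python3 look.py d6 scene 240 150 420 350 3
```

```text
13.65 [ 0.4368 -0.0299  0.2491] zaxis [ 0.0009 -0.0002 -1.    ] yaw -59.19 F [ 0.2017  0.1749 -0.7202] 0.028814666082925426
tip [ 0.4369 -0.0299  0.1156] px in crop [array([372.3899, 298.8715])]
```

View pics/d6.png

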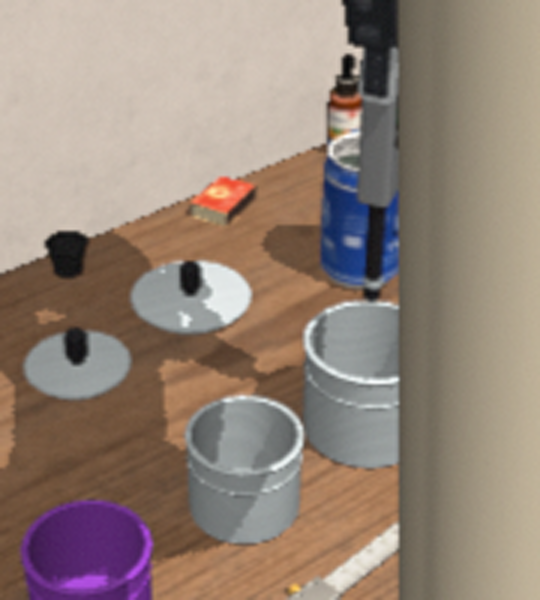

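>>> {"name": "jog_arm", "arguments": {
  "dr": [
    [0,0,0],
    [0,0,0],
    [0,0,0],
    [0,0,0],
    [0,0,0],
    [0,0,0],
    [0,0,0],
    [0,0,0],
    [0,0,0],
    [0,0,0]
  ],
  "slide": [
    [0,0,0.01],
    [0,0,0.015],
    [0,0,0.015],
    [0,0,0.012],
    [0,0,0.009],
    [0,0,0],
    [0,0,0],
    [0,0,0],
    [0,0,0],
    [0,0,0]
  ],
  "gripper": [-1,-1,-1,-1,-1,-1,-1,-1,-1,-1]
}}

```text
time_s: 14.7
position: [0.4368, -0.0305, 0.1883]
tool_rot: [[0.511, -0.859, 0.001], [-0.859, -0.511, -0.0], [0.001, -0.0, -1.0]]
ft_force: [-0.3, 0.2, -2.0]
grip_width: 0.0288
```

>>> {"name": "jog_arm", "arguments": {
  "dr": [
    [0,0,0],
    [0,0,0],
    [0,0,0],
    [0,0,0],
    [0,0,0],
    [0,0,0],
    [0,0,0],
    [0,0,0],
    [0,0,0],
    [0,0,0]
  ],
  "slide": [
    [0,0,0],
    [0,0,0],
    [0,0,0],
    [0,0,0],
    [0,0,0],
    [0,0,0],
    [0,0,0],
    [0,0,0],
    [0,0,0],
    [0,0,0]
  ],
  "gripper": [-1,-1,-1,-1,-1,-1,-1,-1,-1,-1]
}}

```text
time_s: 15.7
position: [0.4367, -0.0305, 0.188]
tool_rot: [[0.511, -0.859, -0.0], [-0.859, -0.511, 0.0], [-0.0, 0.0, -1.0]]
ft_force: [0.2, -0.0, -0.7]
grip_width: 0.0285
```

>>> {"name": "jog_arm", "arguments": {
  "dr": [
    [0,0,0],
    [0,0,0],
    [0,0,0],
    [0,0,0],
    [0,0,0],
    [0,0,0],
    [0,0,0],
    [0,0,0],
    [0,0,0],
    [0,0,0]
  ],
  "slide": [
    [0,0,0],
    [0,0,0],
    [0,0,0],
    [0,0,0],
    [0,0,0],
    [0,0,0],
    [0,0,-0.015],
    [0,0,-0.03],
    [0,0,-0.03],
    [0,0,-0.025]
  ],
  "gripper": [-1,-1,-1,-1,-1,-1,-1,-1,-1,-1]
}}

```text
time_s: 16.7
position: [0.4367, -0.0305, 0.2896]
tool_rot: [[0.511, -0.859, 0.001], [-0.859, -0.511, -0.0], [0.001, -0.001, -1.0]]
ft_force: [-0.5, -0.4, -0.8]
grip_width: 0.029
```

```bash
python3 look.py d7 top 220 170 460 350 3
```

```text
16.7 [ 0.4367 -0.0305  0.2896] zaxis [ 0.001  -0.0003 -1.    ] yaw -59.24 F [-0.5038 -0.4278 -0.7877] 0.02902477963807807
tip [ 0.4368 -0.0305  0.1561] px in crop [array([379.2837, 396.0601])]
```

View pics/d7.png

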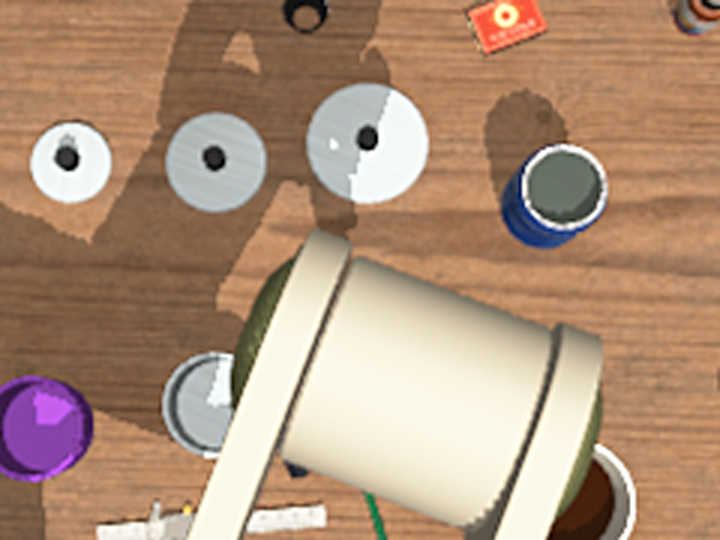

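>>> {"name": "jog_arm", "arguments": {
  "dr": [
    [0,0,0],
    [0,0,0],
    [0,0,0],
    [0,0,0],
    [0,0,0],
    [0,0,0],
    [0,0,0],
    [0,0,0],
    [0,0,0],
    [0,0,0]
  ],
  "slide": [
    [0.0083,-0.003,0],
    [0.02,-0.007,0],
    [0.03,-0.01,0],
    [0.03,-0.01,0],
    [0.03,-0.01,0],
    [0.03,-0.01,0],
    [0.025,-0.008,0],
    [0.01,-0.0033,0],
    [0.005,-0.002,0],
    [0,0,0]
  ],
  "gripper": [-1,-1,-1,-1,-1,-1,-1,-1,-1,-1]
}}

```text
time_s: 17.75
position: [0.5875, -0.1603, 0.2865]
tool_rot: [[0.511, -0.86, -0.002], [-0.86, -0.511, 0.001], [-0.002, 0.001, -1.0]]
ft_force: [-0.4, 0.1, -1.1]
grip_width: 0.0288
```

```bash
python3 look.py d8 top 220 170 460 350 3
```

```text
17.75 [ 0.5875 -0.1603  0.2865] zaxis [-0.002  0.001 -1.   ] yaw -59.26 F [-0.405   0.0662 -1.0647] 0.028792059471958502
tip [ 0.5872 -0.1602  0.153 ] px in crop [array([573.5007, 180.604 ])]
```

>>> {"name": "jog_arm", "arguments": {
  "dr": [
    [0,0,0],
    [0,0,0],
    [0,0,0],
    [0,0,0],
    [0,0,0],
    [0,0,0],
    [0,0,0],
    [0,0,0],
    [0,0,0],
    [0,0,0]
  ],
  "slide": [
    [0,0,0.01],
    [0,0,0.015],
    [0,0,0.015],
    [0,0,0.012],
    [0,0,0.008],
    [0,0,0.005],
    [0,0,0],
    [0,0,0],
    [0,0,0],
    [0,0,0]
  ],
  "gripper": [-1,-1,-1,-1,-1,-1,-1,-1,-1,-1]
}}

```text
time_s: 18.8
position: [0.5875, -0.16, 0.2235]
tool_rot: [[0.511, -0.859, 0.001], [-0.859, -0.511, -0.0], [0.001, -0.0, -1.0]]
ft_force: [-0.7, 0.1, -0.8]
grip_width: 0.0291
```

>>> {"name": "jog_arm", "arguments": {
  "dr": [
    [0,0,0],
    [0,0,0],
    [0,0,0],
    [0,0,0],
    [0,0,0],
    [0,0,0],
    [0,0,0],
    [0,0,0],
    [0,0,0],
    [0,0,0]
  ],
  "slide": [
    [0,0,0],
    [0,0,0],
    [0,0,0],
    [0,0,0],
    [0,0,0],
    [0,0,0],
    [0,0,0],
    [0,0,0],
    [0,0,0],
    [0,0,0]
  ],
  "gripper": [-1,-1,-1,-1,-1,-1,-1,-1,-1,-1]
}}

```text
time_s: 19.8
position: [0.5874, -0.16, 0.223]
tool_rot: [[0.511, -0.859, -0.0], [-0.859, -0.511, 0.0], [-0.0, 0.0, -1.0]]
ft_force: [-0.3, -0.1, -0.4]
grip_width: 0.0291
```

>>> {"name": "jog_arm", "arguments": {
  "dr": [
    [0,0,0],
    [0,0,0],
    [0,0,0],
    [0,0,0],
    [0,0,0],
    [0,0,0],
    [0,0,0],
    [0,0,0],
    [0,0,0],
    [0,0,0]
  ],
  "slide": [
    [0,0,0],
    [0,0,0],
    [0,0,0],
    [0,0,0],
    [0,0,0],
    [0,0,0],
    [0,0,-0.015],
    [0,0,-0.025],
    [0,0,-0.025],
    [0,0,-0.012]
  ],
  "gripper": [-1,-1,-1,-1,-1,-1,-1,-1,-1,-1]
}}

```text
time_s: 20.8
position: [0.5877, -0.1601, 0.3025]
tool_rot: [[0.511, -0.859, 0.003], [-0.859, -0.511, -0.001], [0.003, -0.002, -1.0]]
ft_force: [-0.5, -0.1, -1.4]
grip_width: 0.029
```

```bash
python3 look.py d9 top 220 170 460 350 3
```

```text
20.8 [ 0.5877 -0.1601  0.3025] zaxis [ 0.0031 -0.0015 -1.    ] yaw -59.24 F [-0.4647 -0.0888 -1.3861] 0.02902596894833071
tip [ 0.5881 -0.1603  0.169 ] px in crop [array([577.6272, 175.746 ])]
```

View pics/d9.png

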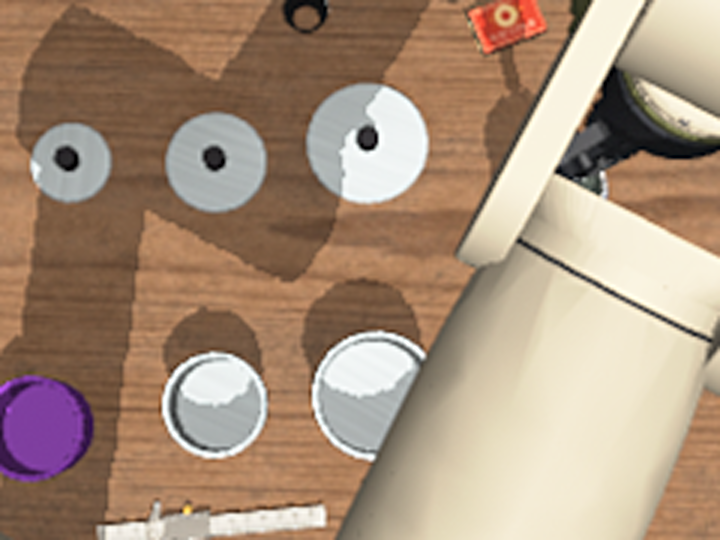

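>>> {"name": "jog_arm", "arguments": {
  "dr": [
    [0,0,0],
    [0,0,0],
    [0,0,0],
    [0,0,0],
    [0,0,0],
    [0,0,0],
    [0,0,0],
    [0,0,0],
    [0,0,0],
    [0,0,0]
  ],
  "slide": [
    [0.006,0.0135,0],
    [0.01,0.024,0],
    [0.013,0.03,0],
    [0.013,0.03,0],
    [0.013,0.03,0],
    [0.013,0.03,0],
    [0.013,0.03,0],
    [0.007,0.016,0],
    [0.003,0.007,0],
    [0,0,0]
  ],
  "gripper": [-1,-1,-1,-1,-1,-1,-1,-1,-1,-1]
}}

```text
time_s: 21.85
position: [0.4521, -0.3464, 0.2992]
tool_rot: [[0.51, -0.86, -0.001], [-0.86, -0.51, 0.001], [-0.001, 0.0, -1.0]]
ft_force: [-0.8, 0.7, -0.6]
grip_width: 0.0288
```

>>> {"name": "jog_arm", "arguments": {
  "dr": [
    [0,0,0],
    [0,0,0],
    [0,0,0],
    [0,0,0],
    [0,0,0],
    [0,0,0],
    [0,0,0],
    [0,0,0],
    [0,0,0],
    [0,0,0]
  ],
  "slide": [
    [0,0,0],
    [0,0,0],
    [0,0,0.01],
    [0,0,0.01],
    [0,0,0.005],
    [0,0,0],
    [0,0,0],
    [0,0,0],
    [0,0,0],
    [0,0,0]
  ],
  "gripper": [-1,-1,-1,-1,-1,-1,-1,-1,-1,-1]
}}

```text
time_s: 22.85
position: [0.453, -0.3459, 0.2752]
tool_rot: [[0.511, -0.859, 0.0], [-0.859, -0.511, -0.0], [0.001, -0.0, -1.0]]
ft_force: [-0.2, -0.2, -1.4]
grip_width: 0.029
```

```bash
python3 look.py e1 scene 430 130 490 210 7;python3 look.py e2 top 470 270 530 320 8; python3 -c "
from h import *
for c,o,k in(('scene',[430,130],7),('top',[470,270],8)):
  for p in((.4529,-.3459,.116),(.4544,-.345,.116)): print(c,p,(proj(c,p)[0]+.5-o)*k-.5)"
```

```text
22.85 [ 0.453  -0.3459  0.2752] zaxis [ 0.0003 -0.0004 -1.    ] yaw -59.24 F [-0.1524 -0.2457 -1.36  ] 0.029004725731475684
tip [ 0.4531 -0.3459  0.1417] px in crop [array([216.6905, 410.2104])]
22.9 [ 0.453  -0.3459  0.2752] zaxis [ 0.0002 -0.0002 -1.    ] yaw -59.25 F [-0.7263  0.1516 -0.2516] 0.028828788106514576
tip [ 0.4531 -0.3459  0.1417] px in crop [array([248.6772, 228.7385])]
scene (0.4529, -0.3459, 0.116) [204.73371427 477.79054222]
scene (0.4544, -0.345, 0.116) [199.44775841 476.86157812]
top (0.4529, -0.3459, 0.116) [214.34611274 230.23784685]
top (0.4544, -0.345, 0.116) [210.8161231  224.37531724]
```

View pics/e1.png

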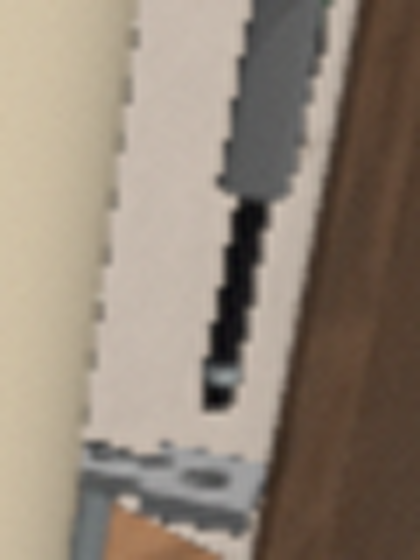

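View pics/e2.png

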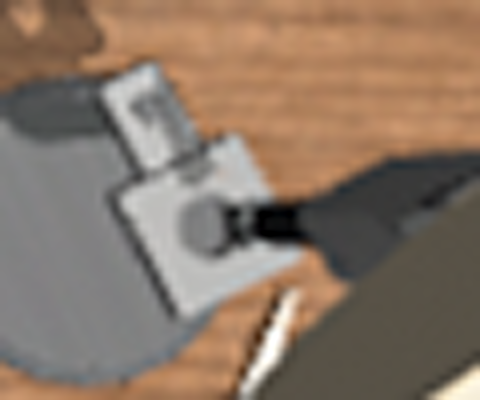

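>>> {"name": "jog_arm", "arguments": {
  "dr": [
    [0,0,0],
    [0,0,0],
    [0,0,0],
    [0,0,0],
    [0,0,0],
    [0,0,0],
    [0,0,0],
    [0,0,0],
    [0,0,0],
    [0,0,0]
  ],
  "slide": [
    [0,0,0.005],
    [0,0,0.007],
    [0,0,0.006],
    [0,0,0.004],
    [0,0,0.004],
    [0,0,0.004],
    [0,0,0.004],
    [0,0,0.004],
    [0,0,0.004],
    [0,0,0]
  ],
  "gripper": [-1,-1,-1,-1,-1,-1,-1,-1,-1,-1]
}}

```text
time_s: 23.95
position: [0.4529, -0.3456, 0.2324]
tool_rot: [[0.511, -0.859, -0.001], [-0.859, -0.511, 0.001], [-0.001, 0.0, -1.0]]
ft_force: [0.4, 0.4, -1.0]
grip_width: 0.0292
```

```bash
python3 look.py e3 scene 430 130 490 210 7
```

```text
23.95 [ 0.4529 -0.3456  0.2324] zaxis [-0.0007  0.0008 -1.    ] yaw -59.24 F [ 0.4295  0.425  -0.957 ] 0.029166986864656252
tip [ 0.4528 -0.3455  0.0989] px in crop [array([196.3194, 522.1155])]
```

View pics/e3.png

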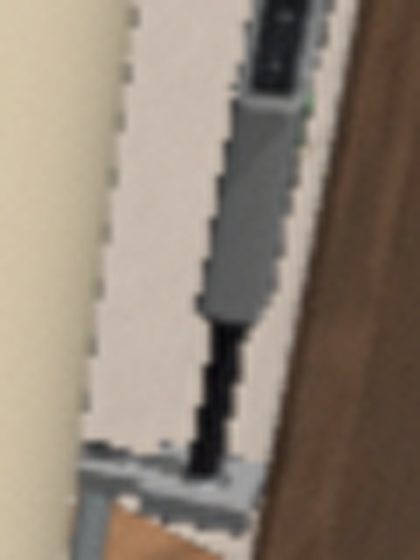

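The stem is in the eyelet and there's no force. Continuing down.

>>> {"name": "jog_arm", "arguments": {
  "dr": [
    [0,0,0],
    [0,0,0],
    [0,0,0],
    [0,0,0],
    [0,0,0],
    [0,0,0],
    [0,0,0],
    [0,0,0],
    [0,0,0],
    [0,0,0]
  ],
  "slide": [
    [0,0,0.007],
    [0,0,0.008],
    [0,0,0.008],
    [0,0,0.008],
    [0,0,0.008],
    [0,0,0.008],
    [0,0,0.006],
    [0,0,0.004],
    [0,0,0],
    [0,0,0]
  ],
  "gripper": [-1,-1,-1,-1,-1,-1,-1,-1,-1,-1]
}}

```text
time_s: 25.0
position: [0.4531, -0.3459, 0.1762]
tool_rot: [[0.511, -0.859, 0.0], [-0.859, -0.511, -0.0], [0.0, -0.0, -1.0]]
ft_force: [0.1, -0.5, -1.1]
grip_width: 0.0288
```

>>> {"name": "jog_arm", "arguments": {
  "dr": [
    [0,0,0],
    [0,0,0],
    [0,0,0],
    [0,0,0],
    [0,0,0],
    [0,0,0],
    [0,0,0],
    [0,0,0],
    [0,0,0],
    [0,0,0]
  ],
  "slide": [
    [0,0,0.001],
    [0,0,0.001],
    [0,0,0.001],
    [0,0,0.001],
    [0,0,0.001],
    [0,0,0],
    [0,0,0],
    [0,0,0],
    [0,0,0],
    [0,0,0]
  ],
  "gripper": [-1,-1,-1,-1,-1,-1,-1,-1,-1,-1]
}}

```text
time_s: 26.0
position: [0.453, -0.3458, 0.171]
tool_rot: [[0.511, -0.859, 0.0], [-0.859, -0.511, -0.0], [0.0, -0.0, -1.0]]
ft_force: [0.0, -0.3, -0.9]
grip_width: 0.0289
```

```bash
python3 look.py e4 scene 430 130 490 210 7
```

```text
26.0 [ 0.453  -0.3458  0.171 ] zaxis [ 0.0001 -0.0001 -1.    ] yaw -59.25 F [ 0.0317 -0.3467 -0.856 ] 0.028928988245378137
tip [ 0.453  -0.3458  0.0375] px in crop [array([168.6394, 672.8626])]
```

View pics/e4.png

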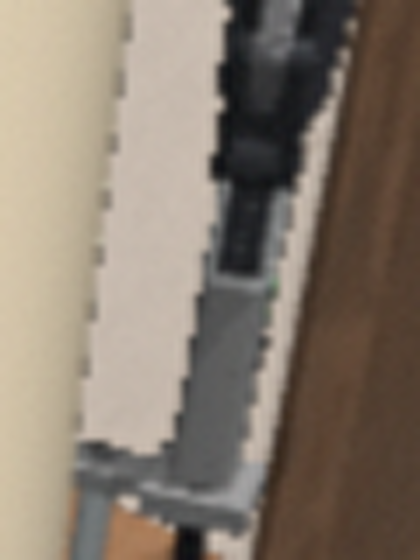

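Still about 1.5 mm to go, so I'll creep down to contact.

>>> {"name": "jog_arm", "arguments": {
  "dr": [
    [0,0,0],
    [0,0,0],
    [0,0,0],
    [0,0,0],
    [0,0,0],
    [0,0,0],
    [0,0,0],
    [0,0,0],
    [0,0,0],
    [0,0,0]
  ],
  "slide": [
    [0,0,0.0005],
    [0,0,0.0005],
    [0,0,0.0005],
    [0,0,0.0005],
    [0,0,0],
    [0,0,0],
    [0,0,0],
    [0,0,0],
    [0,0,0],
    [0,0,0]
  ],
  "gripper": [-1,-1,-1,-1,-1,-1,-1,-1,-1,-1]
}}

```text
time_s: 27.05
position: [0.4531, -0.3458, 0.1695]
tool_rot: [[0.511, -0.859, 0.0], [-0.859, -0.511, -0.0], [0.001, -0.0, -1.0]]
ft_force: [-0.6, 1.3, 5.8]
grip_width: 0.029
```

Contact at 6 N, at the same height as the original pose. Releasing.

>>> {"name": "jog_arm", "arguments": {
  "dr": [
    [0,0,0],
    [0,0,0],
    [0,0,0],
    [0,0,0],
    [0,0,0],
    [0,0,0],
    [0,0,0],
    [0,0,0],
    [0,0,0],
    [0,0,0]
  ],
  "slide": [
    [0,0,0],
    [0,0,0],
    [0,0,0],
    [0,0,0],
    [0,0,0],
    [0,0,0],
    [0,0,0],
    [0,0,0],
    [0,0,0],
    [0,0,0]
  ],
  "gripper": [0,0.5,1,1,1,1,1,1,1,1]
}}

```text
time_s: 28.05
position: [0.453, -0.3458, 0.169]
tool_rot: [[0.511, -0.859, 0.0], [-0.859, -0.511, -0.0], [0.0, 0.0, -1.0]]
ft_force: [-0.1, 0.7, -0.4]
grip_width: 0.085
```

>>> {"name": "jog_arm", "arguments": {
  "dr": [
    [0,0,0],
    [0,0,0],
    [0,0,0],
    [0,0,0],
    [0,0,0],
    [0,0,0],
    [0,0,0],
    [0,0,0],
    [0,0,0],
    [0,0,0]
  ],
  "slide": [
    [0,0,-0.005],
    [0,0,-0.01],
    [0,0,-0.01],
    [0,0,-0.01],
    [0,0,-0.015],
    [0,0,-0.015],
    [0,0,-0.015],
    [0,0,-0.01],
    [0,0,0],
    [0,0,0]
  ],
  "gripper": [1,1,1,1,1,1,1,1,1,1]
}}

```text
time_s: 29.05
position: [0.4529, -0.3457, 0.2588]
tool_rot: [[0.511, -0.859, -0.0], [-0.859, -0.511, 0.0], [-0.0, 0.0, -1.0]]
ft_force: [-0.5, 0.5, 0.5]
grip_width: 0.0853
```

```bash
python3 look.py e5 scene 430 100 490 240 4;python3 look.py e6 top 190 170 430 350 3; sed -n 1,1p /dev/null
```

```text
29.05 [ 0.4529 -0.3457  0.2588] zaxis [-0.0002  0.0003 -1.    ] yaw -59.24 F [-0.4805  0.4871  0.5198] 0.08532877378992401
tip [ 0.4529 -0.3456  0.1253] px in crop [array([118.9986, 379.2326])]
29.1 [ 0.4529 -0.3456  0.2584] zaxis [-0.0008  0.0009 -1.    ] yaw -59.24 F [ 0.2375  0.6127 -0.9771] 0.0856699359839115
tip [ 0.4528 -0.3455  0.1249] px in crop [array([923.8348, 386.0999])]
```

View pics/e5.png

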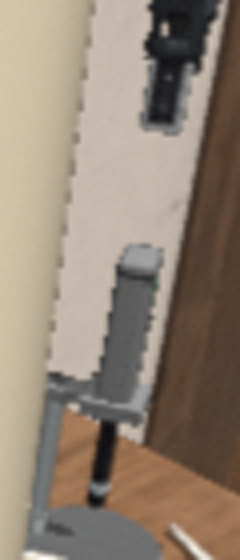

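View pics/e6.png

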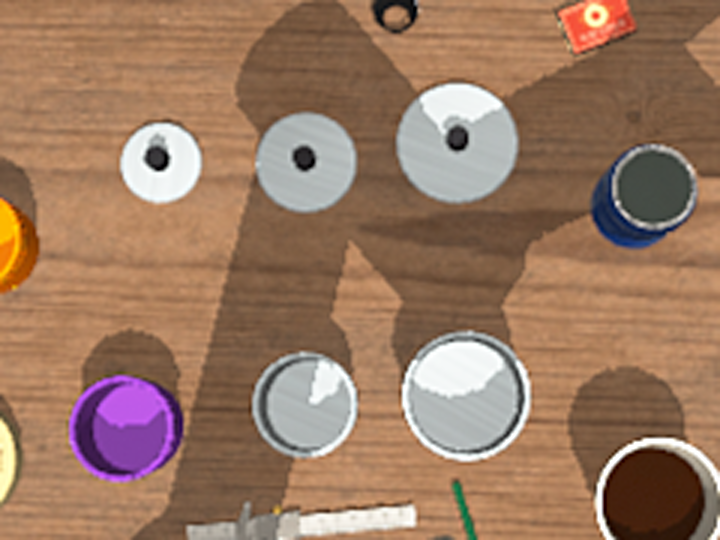

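The tester is home: its shoulder sits on the plate and the body is upright. Next, measure lids and pots in the current pictures, with both views compared.

```bash
cat > meas.py <<'E'
import sys
from h import *
def ell(im,uv,r,c,z,s=60):
    p,h=steel(im,uv,z,r,s); e=cv2.fitEllipse(p.astype(np.float32)); return circ(plane(c,p,z))
def knob(im,uv,c,r,thr=70):
    g=im.max(2); m=(g<thr).astype(np.uint8); mm=np.zeros_like(m);cv2.circle(mm,tuple(map(int,uv)),r,1,-1);m&=mm
    n,l,st,ce=cv2.connectedComponentsWithStats(m); k=1+np.argmax(st[1:,4]); return ce[k],st[k]
if __name__=='__main__':
    np.set_printoptions(precision=4,suppress=True)
    t=cv2.imread(sys.argv[1])
    print('top')
    for n,uv,z,r in(('potM',(292,305),.066,24),('potL',(345,301),.080,28),('lidM',(292,224),.0125,23),('lidL',(342,217),.0125,26)):
        print(n,ell(t,uv,r,'top',z))
    for n,uv in(('knobM',(291.5,222.5)),('knobL',(342.5,216))):
        ce,st=knob(t,uv,'top',8);print(n,ce,st,plane('top',ce,.036)[0])
    s=cv2.imread(sys.argv[2]); print('scene')
    for n,uv,z,r in(('lidM',(266,271),.0125,24),('lidL',(304,249),.0125,26)):
        print(n,ell(s,uv,r,'scene',z))
E
python3 meas.py pics/e6_full.png pics/e5_full.png; python3 meas.py pics/top0.png pics/scene0.png
```

```text
top
potM (array([0.4276, 0.0872]), np.float64(0.07602795175837258))
potL (array([ 0.4377, -0.0307]), np.float64(0.09211469531883172))
lidM (array([0.6163, 0.0974]), np.float64(0.07840697524661863))
lidL (array([ 0.6349, -0.021 ]), np.float64(0.09462800240443575))
knobM [290.9302 222.4419] [288 219   7   8  43] [0.6154 0.097  0.036 ]
knobL [342.1429 215.881 ] [339 212   7   8  42] [ 0.6338 -0.0209  0.036 ]
scene
lidM (array([0.6124, 0.0993]), np.float64(0.07306905714731997))
lidL (array([ 0.6308, -0.0183]), np.float64(0.08915388492340522))
top
potM (array([0.4274, 0.0871]), np.float64(0.07635958362600674))
potL (array([ 0.4379, -0.0307]), np.float64(0.09184559324363985))
lidM (array([0.6164, 0.0973]), np.float64(0.07857523358837426))
lidL (array([ 0.6348, -0.021 ]), np.float64(0.09472994544804474))
knobM [290.9744 222.2308] [288 219   7   8  39] [0.6159 0.0969 0.036 ]
knobL [342.1951 215.8049] [339 212   7   8  41] [ 0.634 -0.021  0.036]
scene
lidM (array([0.612 , 0.0991]), np.float64(0.07396381517593825))
lidL (array([ 0.6305, -0.018 ]), np.float64(0.08961684539814031))
```

View pics/e5_full.png

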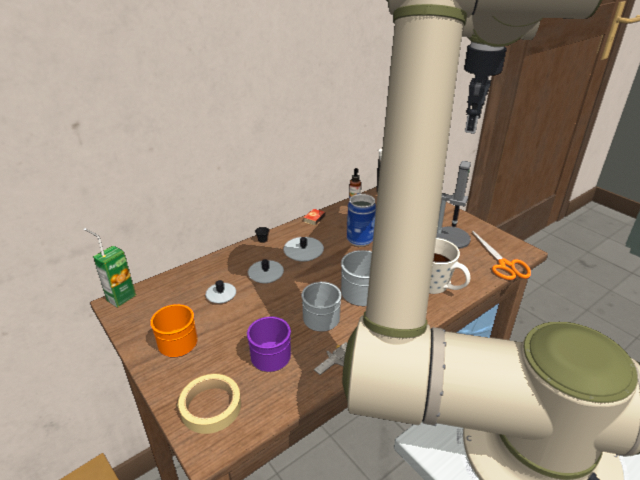

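>>> {"name": "jog_arm", "arguments": {
  "dr": [
    [0,0,0],
    [0,0,0],
    [0,0,0],
    [0,0,0],
    [0,0,0],
    [0,0,0],
    [0,0,0],
    [0,0,0],
    [0,0,0],
    [0,0,0]
  ],
  "slide": [
    [-0.0112,-0.0188,0],
    [-0.02,-0.035,0],
    [-0.02,-0.035,0],
    [-0.02,-0.035,0],
    [-0.02,-0.035,0],
    [-0.02,-0.035,0],
    [-0.02,-0.035,0],
    [-0.02,-0.035,0],
    [-0.02,-0.035,0],
    [-0.015,-0.022,0]
  ],
  "gripper": [0.3,0.3,0.3,0.3,0.3,0.3,0.3,0.3,0.3,0.3]
}}

```text
time_s: 30.15
position: [0.6342, -0.0193, 0.2579]
tool_rot: [[0.513, -0.859, -0.001], [-0.859, -0.513, 0.001], [-0.001, 0.001, -1.0]]
ft_force: [-0.3, -0.7, 0.3]
grip_width: 0.0554
```

>>> {"name": "jog_arm", "arguments": {
  "dr": [
    [0,0,0],
    [0,0,0],
    [0,0,0],
    [0,0,0],
    [0,0,0],
    [0,0,0],
    [0,0,0],
    [0,0,0],
    [0,0,0],
    [0,0,0]
  ],
  "slide": [
    [0,0,0],
    [0,0,0.02],
    [0,0,0.03],
    [0,0,0.03],
    [0,0,0.03],
    [0,0,0.03],
    [0,0,0.02],
    [0,0,0],
    [0,0,0],
    [0,0,0]
  ],
  "gripper": [0.3,0.3,0.3,0.3,0.3,0.3,0.3,0.3,0.3,0.3]
}}

```text
time_s: 31.15
position: [0.6341, -0.0222, 0.1005]
tool_rot: [[0.511, -0.859, 0.002], [-0.86, -0.511, -0.001], [0.002, -0.002, -1.0]]
ft_force: [0.1, -0.5, 0.7]
grip_width: 0.0556
```

```bash
python3 look.py f1 scene 230 150 410 330 3;python3 look.py f2 top 190 170 430 350 3
```

```text
31.15 [ 0.6341 -0.0222  0.1005] zaxis [ 0.0023 -0.0006 -1.    ] yaw -59.26 F [ 0.1399 -0.5087  0.7286] 0.05557866457688463
tip [ 0.6344 -0.0223 -0.033 ] px in crop [array([222.6065, 338.3946])]
31.2 [ 0.634  -0.0221  0.1005] zaxis [ 0.0024 -0.0006 -1.    ] yaw -59.25 F [ 0.1609 -0.0641  1.1591] 0.05528463625800107
tip [ 0.6344 -0.0221 -0.033 ] px in crop [array([456.8773, 153.0881])]
```

View pics/f1.png

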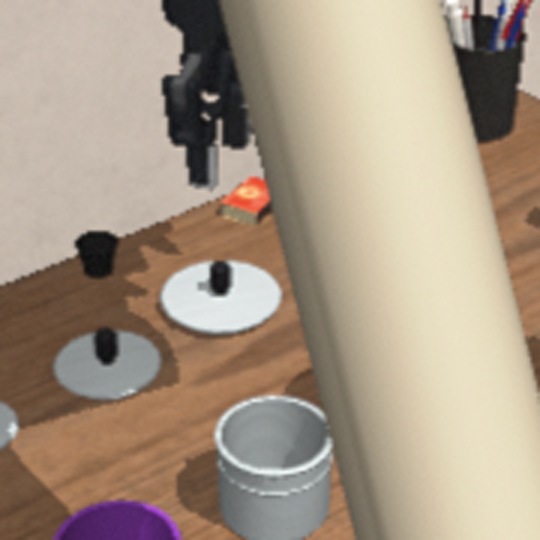

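View pics/f2.png

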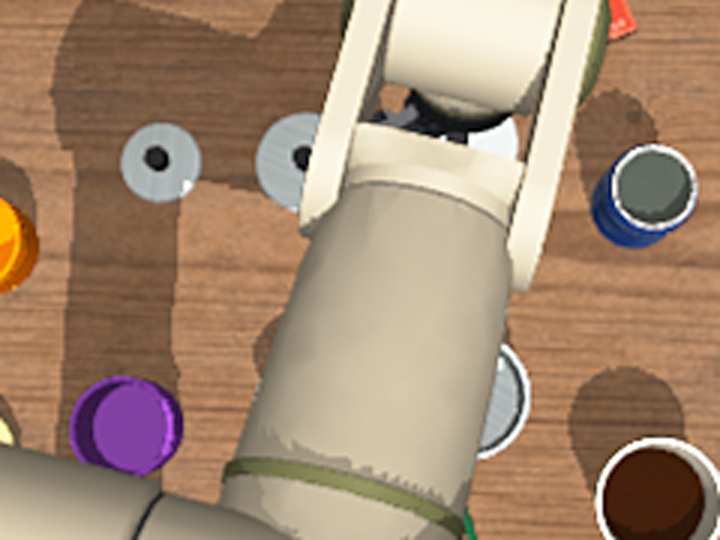

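>>> {"name": "jog_arm", "arguments": {
  "dr": [
    [0,0,0],
    [0,0,0],
    [0,0,0],
    [0,0,0],
    [0,0,0],
    [0,0,0],
    [0,0,0],
    [0,0,0],
    [0,0,0],
    [0,0,0]
  ],
  "slide": [
    [0,0,0.01],
    [0,0,0.013],
    [0,0,0.013],
    [0,0,0.013],
    [0,0,0.01],
    [0,0,0.008],
    [0,0,0.0055],
    [0,0,0],
    [0,0,0],
    [0,0,0]
  ],
  "gripper": [0.3,0.3,0.3,0.3,0.3,0.3,0.3,0.3,0.3,0.3]
}}

```text
time_s: 32.25
position: [0.6338, -0.0218, 0.0271]
tool_rot: [[0.511, -0.859, 0.001], [-0.859, -0.511, -0.0], [0.001, -0.001, -1.0]]
ft_force: [0.2, 0.4, 0.8]
grip_width: 0.0553
```

```bash
python3 look.py f3 scene 270 190 350 260 8
```

```text
32.25 [ 0.6338 -0.0218  0.0271] zaxis [ 0.0011 -0.0003 -1.    ] yaw -59.24 F [0.2123 0.3571 0.8225] 0.05528633772594307
tip [ 0.634  -0.0218 -0.1064] px in crop [array([278.5336, 769.6734])]
```

View pics/f3.png

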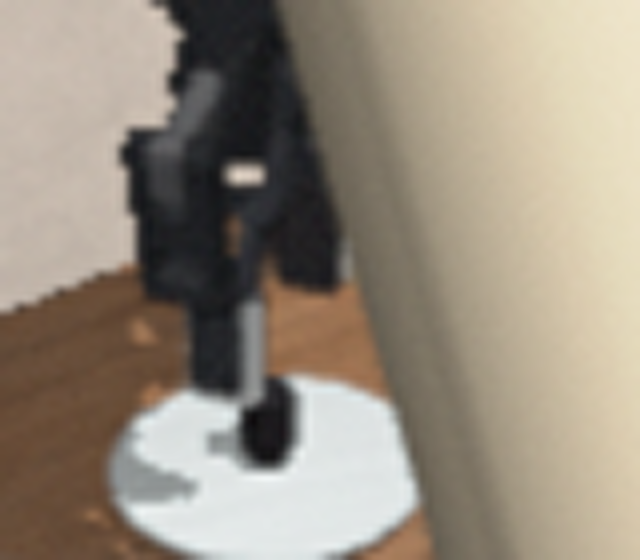

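Run:
```python
from h import *
f=lambda p:((proj('scene',p)[0]+.5-[270,190])*8-.5).round(0)
P=np.array([.6338,-.0218,.0271]);j=np.array([.511,-.859,0])
for d in(-.0275,.0275):
  for z in(-.011,-.003,0.006): print(d,z,f(P+j*d-[0,0,-z]))
for z in(.0125,.019,.038): print('knob',z,f([.634,-.021,z]))
```

```text
-0.0275 -0.011 [235. 504.]
-0.0275 -0.003 [234. 482.]
-0.0275 0.006 [233. 457.]
0.0275 -0.011 [307. 404.]
0.0275 -0.003 [306. 383.]
0.0275 0.006 [306. 358.]
knob 0.0125 [269. 464.]
knob 0.019 [269. 446.]
knob 0.038 [267. 393.]
```

Run:
```python
from h import *
j=np.array([.511,-.859,0])
print('want',[464.4,170.6])
P=np.array([.4528,-.3459,.1695])
for d in(-.015,-.02):
  for z in(.1585,.17,.18,.19,.20): print(d,z,proj('scene',(P+j*d)*[1,1,0]+[0,0,z]))
```

```text
want [464.4, 170.6]
-0.015 0.1585 [[460.86565576 184.71065136]]
-0.015 0.17 [[461.68308634 180.23149814]]
-0.015 0.18 [[462.40165818 176.29404651]]
-0.015 0.19 [[463.1275672  172.31639036]]
-0.015 0.2 [[463.86092637 168.29791076]]
-0.02 0.1585 [[460.5555607  185.68336191]]
-0.02 0.17 [[461.37403096 181.19427486]]
-0.02 0.18 [[462.09354395 177.24794148]]
-0.02 0.19 [[462.82042961 173.26117106]]
-0.02 0.2 [[463.55480183 169.23333887]]
```

Run:
```python
from h import *
im=cv2.imread('pics/f3_full.png');x0,y0,k=250,130,6
c=cv2.resize(im[y0:y0+100+20,x0:x0+120],None,fx=k,fy=k,interpolation=cv2.INTER_CUBIC)
P=np.array([.6338,-.0218,.0271]);j=np.array([.511,-.859,0]);w=np.array([-.859,-.511,0])
def dot(p,col):
    u=((proj('scene',p)[0]+.5-[x0,y0])*k-.5).astype(int);cv2.circle(c,tuple(int(a) for a in u),4,col,-1)
for z in np.arange(-.01,.2,.02): dot(P+[0,0,z],(0,0,255))
for a in(-.0275,.0275):
  for b in(-.011,.011):
    for z in(-.011,.03): dot(P+a*j+b*w+[0,0,z],(0,255,0) if a<0 else (255,0,0))
for a in(-.038,.038):
  for b in(-.0425,.0425): dot(P+a*j+b*w+[0,0,.062],(0,255,255))
cv2.imwrite('pics/f4.png',c)
```

```text
(no output)
```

View pics/f4.png

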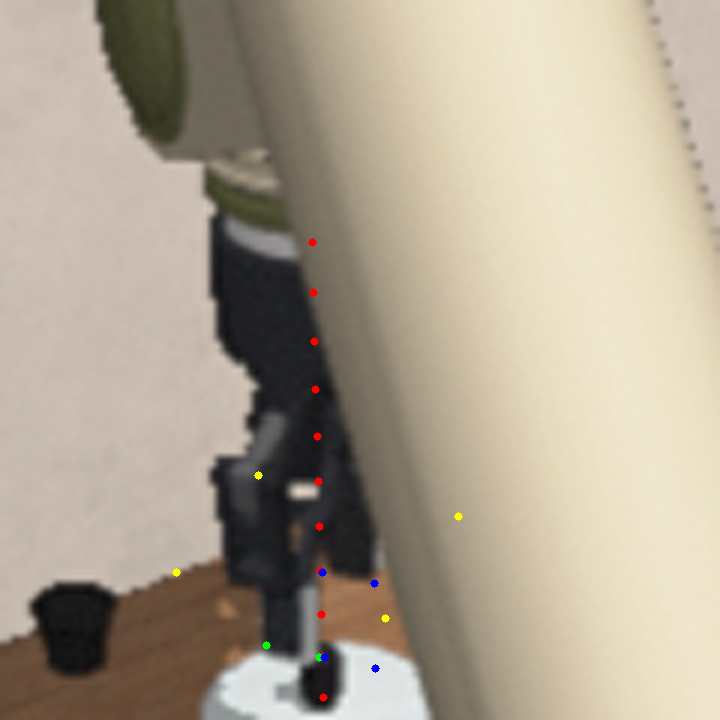

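The picture shows the visible fingertips about 3 cm higher than the stated geometry puts them. Closing here is a safe test: about 18 mm means the knob is gripped, about 0 means the fingers are above it.

>>> {"name": "jog_arm", "arguments": {
  "dr": [
    [0,0,0],
    [0,0,0],
    [0,0,0],
    [0,0,0],
    [0,0,0],
    [0,0,0],
    [0,0,0],
    [0,0,0],
    [0,0,0],
    [0,0,0]
  ],
  "slide": [
    [0,0,0],
    [0,0,0],
    [0,0,0],
    [0,0,0],
    [0,0,0],
    [0,0,0],
    [0,0,0],
    [0,0,0],
    [0,0,0],
    [0,0,0]
  ],
  "gripper": [0.1,0,-0.2,-0.4,-0.6,-0.8,-1,-1,-1,-1],
  "force": 30
}}

```text
time_s: 33.3
position: [0.6335, -0.0217, 0.0265]
tool_rot: [[0.511, -0.859, -0.0], [-0.859, -0.511, 0.0], [-0.0, -0.0, -1.0]]
ft_force: [-0.3, -0.4, 0.5]
grip_width: -0.0002
```

```bash
python3 look.py f5 scene 270 190 350 260 8
```

```text
33.3 [ 0.6335 -0.0217  0.0265] zaxis [-0.  0. -1.] yaw -59.25 F [-0.2573 -0.3773  0.5463] -0.00019373571537307306
tip [ 0.6335 -0.0217 -0.107 ] px in crop [array([279.1999, 772.0703])]
```

View pics/f5.png

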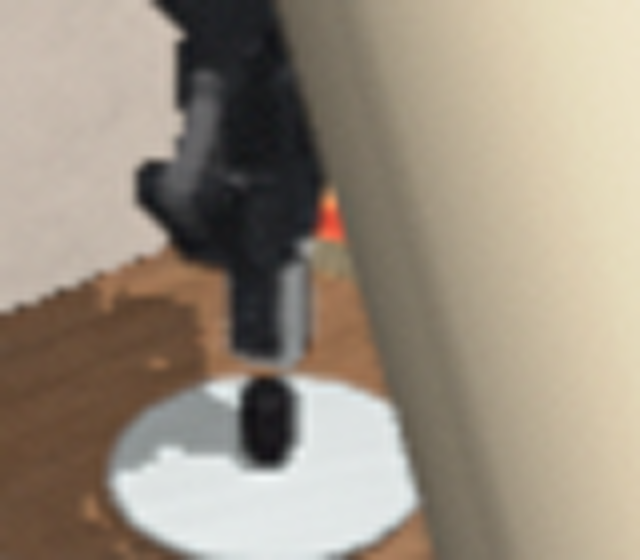

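The gap is 0, so the fingers are above the knob. The real tips sit about 25 mm behind the reported TCP, so I need to go about 33 mm lower. I'll reopen, descend and close.

>>> {"name": "jog_arm", "arguments": {
  "dr": [
    [0,0,0],
    [0,0,0],
    [0,0,0],
    [0,0,0],
    [0,0,0],
    [0,0,0],
    [0,0,0],
    [0,0,0],
    [0,0,0],
    [0,0,0]
  ],
  "slide": [
    [0,0,0],
    [0,0,0],
    [0,0,0],
    [0,0,0],
    [0,0,0],
    [0,0,0.005],
    [0,0,0.007],
    [0,0,0.007],
    [0,0,0.006],
    [0,0,0]
  ],
  "gripper": [0.3,0.3,0.3,0.3,0.3,0.3,0.3,0.3,0.3,0.3]
}}

```text
time_s: 34.35
position: [0.6329, -0.0216, 0.0002]
tool_rot: [[0.511, -0.859, -0.002], [-0.859, -0.511, 0.0], [-0.001, 0.002, -1.0]]
ft_force: [0.2, 0.1, 0.2]
grip_width: 0.0558
```

```bash
python3 look.py f6 scene 270 190 350 260 8
```

```text
34.35 [ 0.6329 -0.0216  0.0002] zaxis [-0.0021  0.0005 -1.    ] yaw -59.25 F [0.2039 0.0866 0.1836] 0.05580282698246473
tip [ 0.6326 -0.0216 -0.1333] px in crop [array([281.9345, 837.0805])]
```

View pics/f6.png

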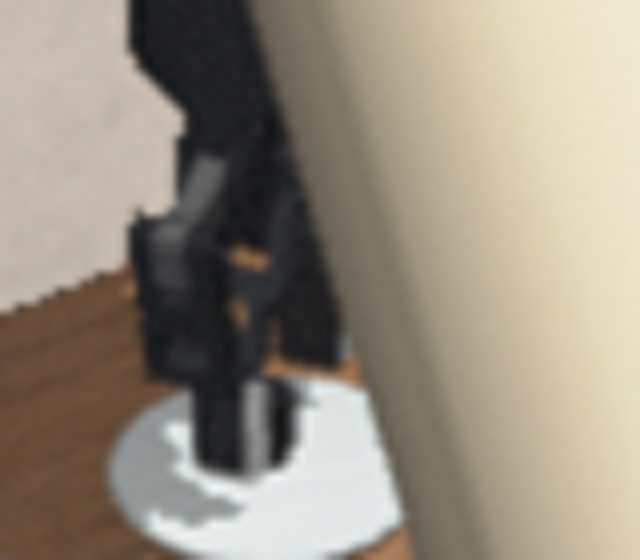

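>>> {"name": "jog_arm", "arguments": {
  "dr": [
    [0,0,0],
    [0,0,0],
    [0,0,0],
    [0,0,0],
    [0,0,0],
    [0,0,0],
    [0,0,0],
    [0,0,0],
    [0,0,0],
    [0,0,0]
  ],
  "slide": [
    [0,0,0.002],
    [0,0,0.001],
    [0,0,0],
    [0,0,0],
    [0,0,0],
    [0,0,0],
    [0,0,0],
    [0,0,0],
    [0,0,0],
    [0,0,0]
  ],
  "gripper": [0.3,0.3,0.1,-0.1,-0.3,-0.5,-0.8,-1,-1,-1],
  "force": 40
}}

```text
time_s: 35.4
position: [0.6336, -0.0218, -0.0012]
tool_rot: [[0.511, -0.859, 0.0], [-0.859, -0.511, -0.0], [0.0, -0.0, -1.0]]
ft_force: [-0.8, 0.1, 3.4]
grip_width: 0.0156
```

```bash
python3 look.py f7 scene 270 190 350 260 8
```

```text
35.4 [ 0.6336 -0.0218 -0.0012] zaxis [ 0.0004 -0.0001 -1.    ] yaw -59.24 F [-0.7632  0.1096  3.3811] 0.015596123386430327
tip [ 0.6336 -0.0218 -0.1347] px in crop [array([280.6057, 838.522 ])]
```

View pics/f7.png

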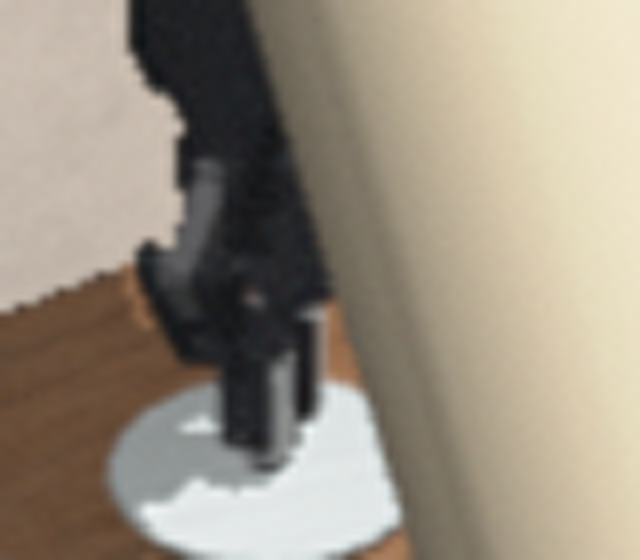

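>>> {"name": "jog_arm", "arguments": {
  "dr": [
    [0,0,0],
    [0,0,0],
    [0,0,0],
    [0,0,0],
    [0,0,0],
    [0,0,0],
    [0,0,0],
    [0,0,0],
    [0,0,0],
    [0,0,0]
  ],
  "slide": [
    [0,0,-0.004],
    [0,0,-0.006],
    [0,0,-0.01],
    [0,0,-0.015],
    [0,0,-0.02],
    [0,0,-0.02],
    [0,0,-0.02],
    [0,0,-0.015],
    [0,0,-0.01],
    [0,0,0]
  ],
  "gripper": [-1,-1,-1,-1,-1,-1,-1,-1,-1,-1]
}}

```text
time_s: 36.45
position: [0.634, -0.0218, 0.1202]
tool_rot: [[0.511, -0.859, 0.003], [-0.859, -0.511, -0.001], [0.002, -0.002, -1.0]]
ft_force: [0.5, 1.0, -1.4]
grip_width: 0.0161
```

```bash
python3 look.py g1 scene 250 150 370 260 6;python3 look.py g2 top 190 170 430 350 3
```

```text
36.45 [ 0.634  -0.0218  0.1202] zaxis [ 0.0028 -0.0006 -1.    ] yaw -59.24 F [ 0.4955  0.9991 -1.4069] 0.01606087595701992
tip [ 0.6344 -0.0219 -0.0133] px in crop [array([324.0941, 638.6067])]
36.5 [ 0.6335 -0.0217  0.1189] zaxis [ 0.0008 -0.0002 -1.    ] yaw -59.24 F [ 1.1169 -0.597  -1.9436] 0.015861773425721835
tip [ 0.6336 -0.0217 -0.0146] px in crop [array([456.9466, 150.1123])]
```

View pics/g1.png

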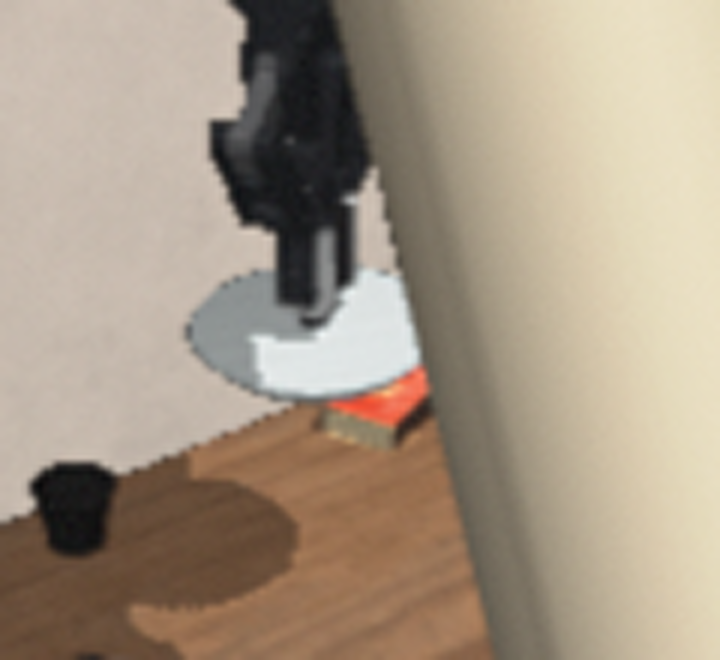

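View pics/g2.png

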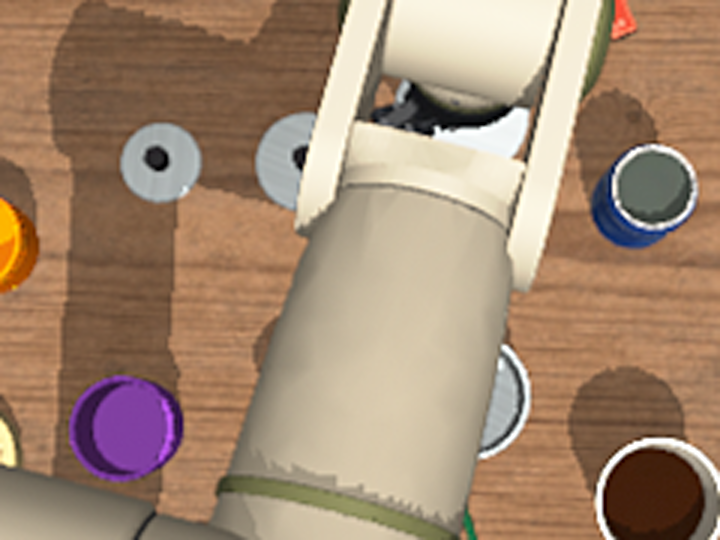

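>>> {"name": "jog_arm", "arguments": {
  "dr": [
    [0,0,0],
    [0,0,0],
    [0,0,0],
    [0,0,0],
    [0,0,0],
    [0,0,0],
    [0,0,0],
    [0,0,0],
    [0,0,0],
    [0,0,0]
  ],
  "slide": [
    [-0.0045,0.008,0],
    [-0.01,0.02,0],
    [-0.013,0.025,0],
    [-0.014,0.025,0],
    [-0.014,0.025,0],
    [-0.014,0.025,0],
    [-0.013,0.025,0],
    [-0.007,0.015,0],
    [-0.003,0.006,0],
    [0,0,0]
  ],
  "gripper": [-1,-1,-1,-1,-1,-1,-1,-1,-1,-1]
}}

```text
time_s: 37.55
position: [0.436, -0.0312, 0.1184]
tool_rot: [[0.511, -0.86, -0.0], [-0.86, -0.511, 0.0], [-0.0, 0.0, -1.0]]
ft_force: [-0.0, -0.3, -0.0]
grip_width: 0.0163
```

```bash
python3 look.py g3 scene 310 180 430 310 6
```

```text
37.55 [ 0.436  -0.0312  0.1184] zaxis [-0.0004  0.0002 -1.    ] yaw -59.27 F [-0.044  -0.3012 -0.0096] 0.016277844600983055
tip [ 0.4359 -0.0312 -0.0151] px in crop [array([311.4113, 712.745 ])]
```

View pics/g3.png

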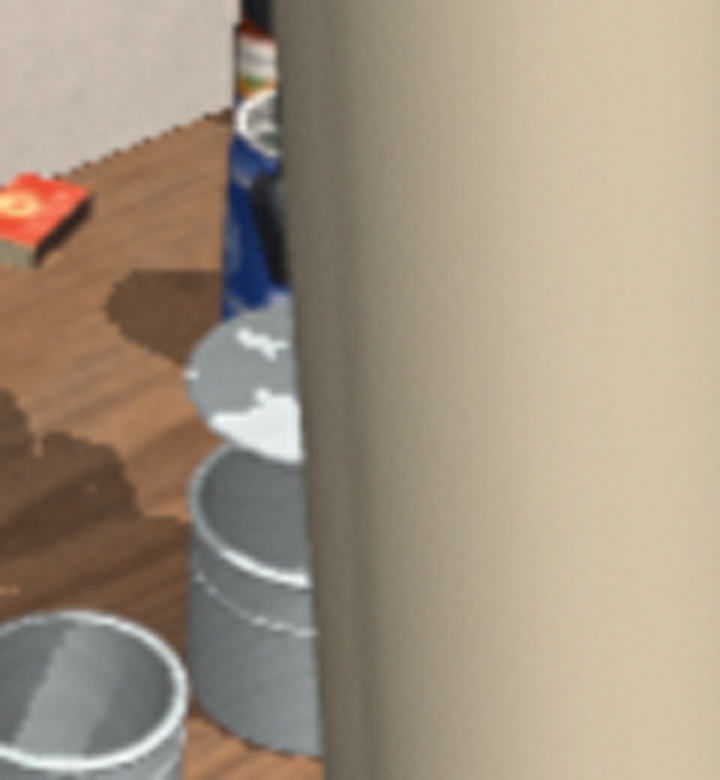

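```bash
cat > ov.py <<'E'
from h import *
def ov(src,c,x0,y0,w,h,k,circs,out):
    im=cv2.imread(src);o=cv2.resize(im[y0:y0+h,x0:x0+w],None,fx=k,fy=k,interpolation=cv2.INTER_CUBIC)
    for (cx,cy,z,r,col) in circs:
        a=np.linspace(0,2*np.pi,120);P=np.c_[cx+r*np.cos(a),cy+r*np.sin(a),0*a+z]
        for u in ((proj(c,P)+.5-[x0,y0])*k-.5): cv2.circle(o,(int(u[0]),int(u[1])),1,col,-1)
    cv2.imwrite(out,o)
E
python3 - <<'E'
from ov import *
ov('pics/g3_full.png','scene',330,215,60,90,8,[(.4362,-.0312,.132,.048,(0,0,255)),(.4362,-.0312,.08,.045,(0,255,0))],'pics/g4.png')
E
```

```text
(no output)
```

View pics/g4.png

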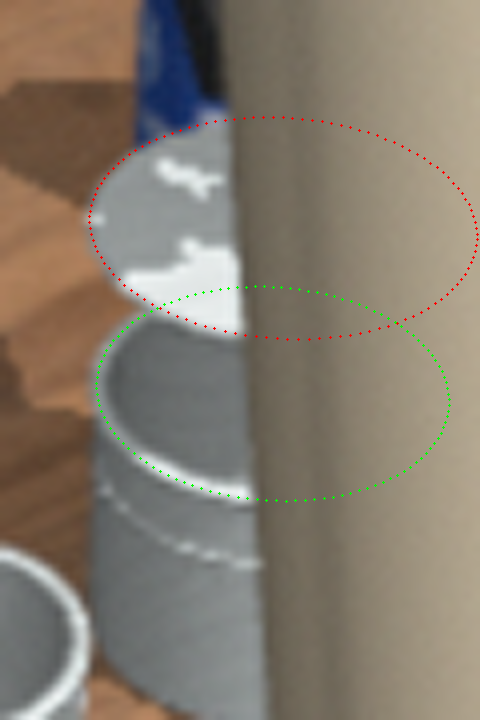

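>>> {"name": "jog_arm", "arguments": {
  "dr": [
    [0,0,0],
    [0,0,0],
    [0,0,0],
    [0,0,0],
    [0,0,0],
    [0,0,0],
    [0,0,0],
    [0,0,0],
    [0,0,0],
    [0,0,0]
  ],
  "slide": [
    [0,0,0.005],
    [0,0,0.01],
    [0,0,0.01],
    [0,0,0.006],
    [0,0,0.004],
    [0,0,0],
    [0,0,0],
    [0,0,0],
    [0,0,0],
    [0,0,0]
  ],
  "gripper": [-1,-1,-1,-1,-1,-1,-1,-1,-1,-1]
}}

```text
time_s: 38.6
position: [0.4367, -0.0312, 0.0837]
tool_rot: [[0.511, -0.859, 0.0], [-0.859, -0.511, -0.0], [0.0, -0.0, -1.0]]
ft_force: [-0.7, -0.0, -0.3]
grip_width: 0.0161
```

```bash
python3 look.py g5 scene 310 180 430 310 6
python3 - <<'E'
from ov import *
ov('pics/g5_full.png','scene',330,215,60,90,8,[(.4362,-.0312,.0835+.0137,.048,(0,0,255)),(.4362,-.0312,.0835+.0012,.0405,(255,0,0)),(.4362,-.0312,.08,.045,(0,255,0))],'pics/g6.png')
E
```

```text
38.6 [ 0.4367 -0.0312  0.0837] zaxis [ 0.0004 -0.0001 -1.    ] yaw -59.24 F [-0.6839 -0.0308 -0.3222] 0.016124718664121032
tip [ 0.4368 -0.0312 -0.0498] px in crop [array([305.6097, 782.8677])]
```

View pics/g6.png

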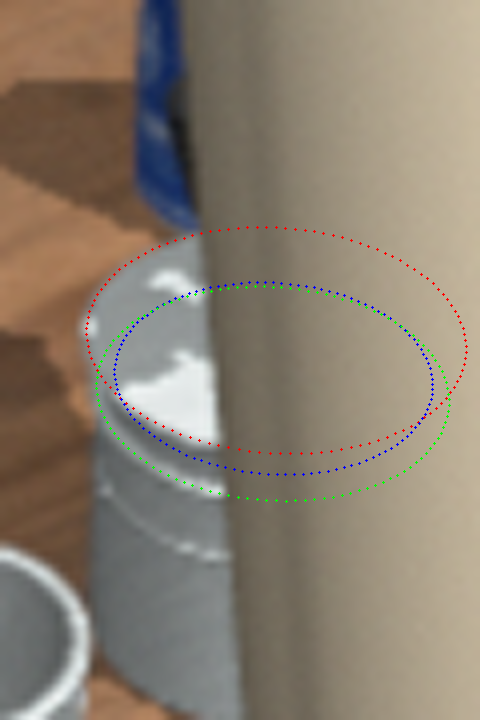

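>>> {"name": "jog_arm", "arguments": {
  "dr": [
    [0,0,0],
    [0,0,0],
    [0,0,0],
    [0,0,0],
    [0,0,0],
    [0,0,0],
    [0,0,0],
    [0,0,0],
    [0,0,0],
    [0,0,0]
  ],
  "slide": [
    [0,0,0.001],
    [0,0,0.001],
    [0,0,0.001],
    [0,0,0.001],
    [0,0,0.001],
    [0,0,0.001],
    [0,0,0.001],
    [0,0,0.001],
    [0,0,0],
    [0,0,0]
  ],
  "gripper": [-1,-1,-1,-1,-1,-1,-1,-1,-1,-1]
}}

```text
time_s: 39.65
position: [0.4366, -0.0312, 0.0755]
tool_rot: [[0.511, -0.859, -0.0], [-0.859, -0.511, 0.0], [-0.0, 0.0, -1.0]]
ft_force: [-0.1, -0.7, -2.0]
grip_width: 0.0163
```

>>> {"name": "jog_arm", "arguments": {
  "dr": [
    [0,0,0],
    [0,0,0],
    [0,0,0],
    [0,0,0],
    [0,0,0],
    [0,0,0],
    [0,0,0],
    [0,0,0],
    [0,0,0],
    [0,0,0]
  ],
  "slide": [
    [0,0,0.001],
    [0,0,0.001],
    [0,0,0.001],
    [0,0,0.001],
    [0,0,0.0005],
    [0,0,0],
    [0,0,0],
    [0,0,0],
    [0,0,0],
    [0,0,0]
  ],
  "gripper": [-1,-1,-1,-1,-1,-1,-1,-1,-1,-1]
}}

```text
time_s: 40.65
position: [0.4367, -0.0312, 0.0711]
tool_rot: [[0.511, -0.859, 0.0], [-0.859, -0.511, -0.0], [0.0, -0.0, -1.0]]
ft_force: [0.9, 0.0, -1.1]
grip_width: 0.016
```

```bash
python3 look.py g7 scene 320 200 400 310 7
```

```text
40.65 [ 0.4367 -0.0312  0.0711] zaxis [ 0.0001 -0.     -1.    ] yaw -59.24 F [ 0.9305  0.0324 -1.0794] 0.016042327309245177
tip [ 0.4367 -0.0312 -0.0624] px in crop [array([284.9655, 803.2803])]
```

View pics/g7.png

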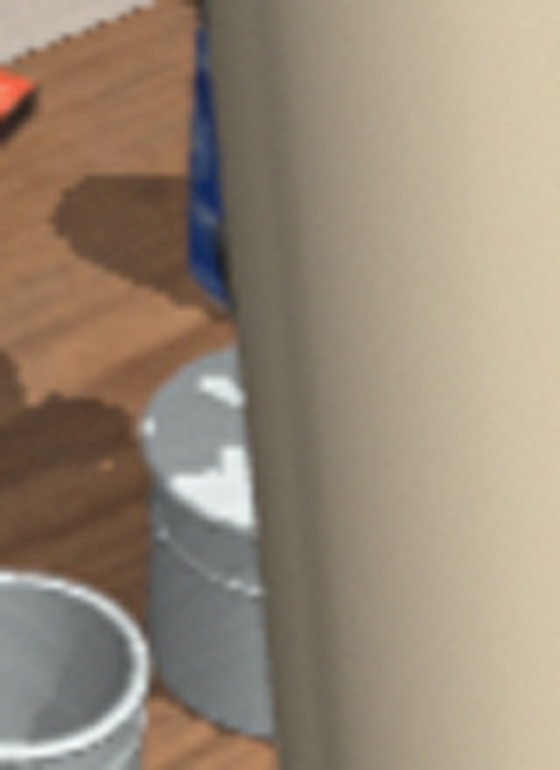

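>>> {"name": "jog_arm", "arguments": {
  "dr": [
    [0,0,0],
    [0,0,0],
    [0,0,0],
    [0,0,0],
    [0,0,0],
    [0,0,0],
    [0,0,0],
    [0,0,0],
    [0,0,0],
    [0,0,0]
  ],
  "slide": [
    [0,0,0.0005],
    [0,0,0.0005],
    [0,0,0],
    [0,0,0],
    [0,0,0],
    [0,0,0],
    [0,0,0],
    [0,0,0],
    [0,0,0],
    [0,0,0]
  ],
  "gripper": [-1,-1,-1,-1,-1,-1,-1,-1,-1,-1]
}}

```text
time_s: 41.7
position: [0.4367, -0.0312, 0.0707]
tool_rot: [[0.511, -0.859, 0.001], [-0.859, -0.511, -0.0], [0.001, -0.0, -1.0]]
ft_force: [-2.4, 1.2, 8.2]
grip_width: 0.0161
```

Contact at 8 N, at the expected height (TCP 0.0707 against 0.0708 computed). Releasing and rising.

>>> {"name": "jog_arm", "arguments": {
  "dr": [
    [0,0,0],
    [0,0,0],
    [0,0,0],
    [0,0,0],
    [0,0,0],
    [0,0,0],
    [0,0,0],
    [0,0,0],
    [0,0,0],
    [0,0,0]
  ],
  "slide": [
    [0,0,0],
    [0,0,0],
    [0,0,0],
    [0,0,0],
    [0,0,0],
    [0,0,0],
    [0,0,0],
    [0,0,0],
    [0,0,0],
    [0,0,0]
  ],
  "gripper": [-0.4,-0.2,0,0.3,0.3,0.3,0.3,0.3,0.3,0.3]
}}

```text
time_s: 42.7
position: [0.4367, -0.0312, 0.07]
tool_rot: [[0.511, -0.859, -0.0], [-0.859, -0.511, 0.0], [-0.0, 0.0, -1.0]]
ft_force: [-0.0, 1.0, -0.0]
grip_width: 0.0555
```

>>> {"name": "jog_arm", "arguments": {
  "dr": [
    [0,0,0],
    [0,0,0],
    [0,0,0],
    [0,0,0],
    [0,0,0],
    [0,0,0],
    [0,0,0],
    [0,0,0],
    [0,0,0],
    [0,0,0]
  ],
  "slide": [
    [0,0,-0.004],
    [0,0,-0.006],
    [0,0,-0.01],
    [0,0,-0.015],
    [0,0,-0.02],
    [0,0,-0.02],
    [0,0,-0.015],
    [0,0,0],
    [0,0,0],
    [0,0,0]
  ],
  "gripper": [0.3,0.3,0.3,0.3,0.3,0.3,0.3,0.3,0.3,0.3]
}}

```text
time_s: 43.7
position: [0.4362, -0.0311, 0.1594]
tool_rot: [[0.511, -0.859, -0.001], [-0.859, -0.511, 0.0], [-0.001, 0.001, -1.0]]
ft_force: [-0.1, -0.4, -0.6]
grip_width: 0.0557
```

```bash
python3 look.py h1 scene 190 170 390 320 4; python3 look.py h2 top 190 170 430 350 3
```

```text
43.7 [ 0.4362 -0.0311  0.1594] zaxis [-0.0013  0.0005 -1.    ] yaw -59.25 F [-0.1432 -0.3817 -0.6206] 0.05566892736252411
tip [ 0.436  -0.031   0.0259] px in crop [array([690.8325, 456.4913])]
43.75 [ 0.4363 -0.0311  0.1593] zaxis [-0.0014  0.0006 -1.    ] yaw -59.25 F [ 0.1853 -0.5249  0.1378] 0.05543895159428695
tip [ 0.4361 -0.031   0.0258] px in crop [array([464.1465, 397.464 ])]
```

View pics/h1.png

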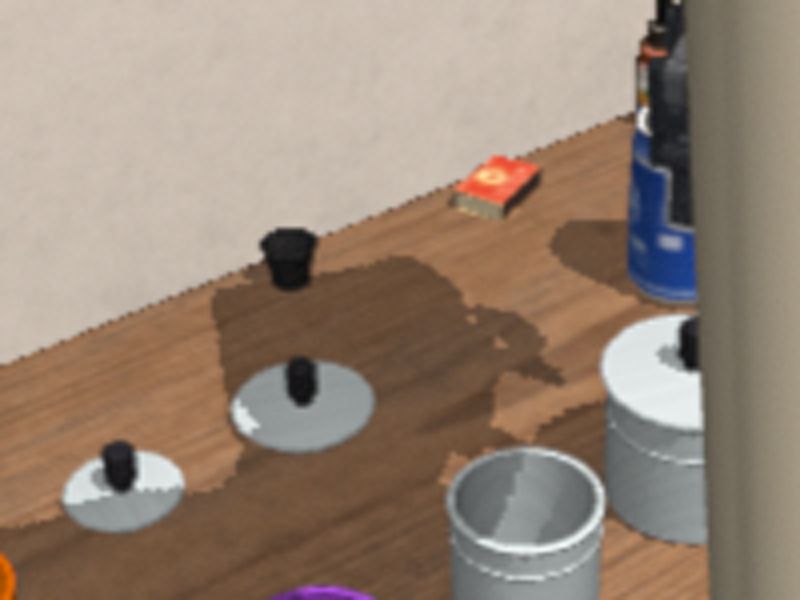

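View pics/h2.png

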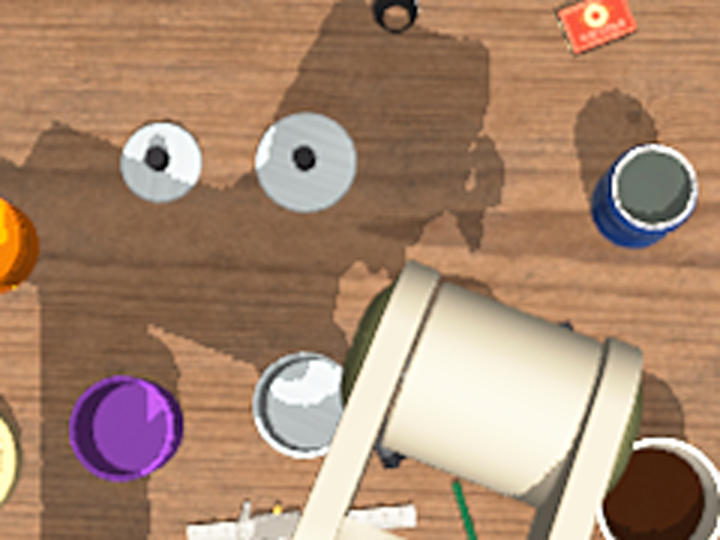

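>>> {"name": "jog_arm", "arguments": {
  "dr": [
    [0,0,0],
    [0,0,0],
    [0,0,0],
    [0,0,0],
    [0,0,0],
    [0,0,0],
    [0,0,0],
    [0,0,0],
    [0,0,0],
    [0,0,0]
  ],
  "slide": [
    [-0.001,-0.0138,0],
    [-0.003,-0.03,0],
    [-0.003,-0.03,0],
    [-0.003,-0.03,0],
    [-0.003,-0.03,0],
    [-0.003,-0.03,0],
    [-0.002,-0.03,0],
    [-0.0004,-0.02,0],
    [0,-0.005,0],
    [0,0,0]
  ],
  "gripper": [0.3,0.3,0.3,0.3,0.3,0.3,0.3,0.3,0.3,0.3]
}}

```text
time_s: 44.8
position: [0.6154, 0.0972, 0.1592]
tool_rot: [[0.512, -0.859, -0.001], [-0.859, -0.512, 0.0], [-0.001, 0.001, -1.0]]
ft_force: [-0.9, -0.3, 0.1]
grip_width: 0.0555
```

>>> {"name": "jog_arm", "arguments": {
  "dr": [
    [0,0,0],
    [0,0,0],
    [0,0,0],
    [0,0,0],
    [0,0,0],
    [0,0,0],
    [0,0,0],
    [0,0,0],
    [0,0,0],
    [0,0,0]
  ],
  "slide": [
    [0,0,0],
    [0,0,0.02],
    [0,0,0.025],
    [0,0,0.025],
    [0,0,0.025],
    [0,0,0.02],
    [0,0,0.005],
    [0,0,0],
    [0,0,0],
    [0,0,0]
  ],
  "gripper": [0.3,0.3,0.3,0.3,0.3,0.3,0.3,0.3,0.3,0.3]
}}

```text
time_s: 45.8
position: [0.6158, 0.0964, 0.0414]
tool_rot: [[0.511, -0.859, 0.002], [-0.859, -0.511, -0.0], [0.001, -0.002, -1.0]]
ft_force: [-0.2, -0.2, -0.0]
grip_width: 0.0558
```

```bash
python3 look.py i1 scene 220 190 320 290 7
```

```text
45.8 [0.6158 0.0964 0.0414] zaxis [ 0.0022 -0.0001 -1.    ] yaw -59.25 F [-0.1999 -0.1703 -0.0064] 0.055819850999384836
tip [ 0.6161  0.0964 -0.0921] px in crop [array([341.8328, 807.4543])]
```

View pics/i1.png

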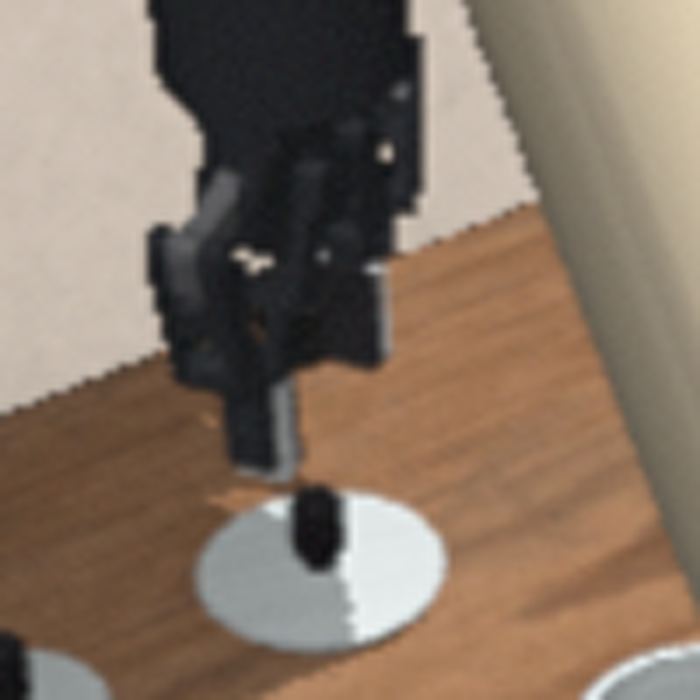

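>>> {"name": "jog_arm", "arguments": {
  "dr": [
    [0,0,0],
    [0,0,0],
    [0,0,0],
    [0,0,0],
    [0,0,0],
    [0,0,0],
    [0,0,0],
    [0,0,0],
    [0,0,0],
    [0,0,0]
  ],
  "slide": [
    [0,0,0.008],
    [0,0,0.01],
    [0,0,0.01],
    [0,0,0.007],
    [0,0,0.004],
    [0,0,0.003],
    [0,0,0],
    [0,0,0],
    [0,0,0],
    [0,0,0]
  ],
  "gripper": [0.3,0.3,0.3,0.3,0.3,0.3,0.3,0.3,0.3,0.3]
}}

```text
time_s: 46.85
position: [0.6154, 0.0965, -0.0017]
tool_rot: [[0.511, -0.859, 0.001], [-0.859, -0.511, -0.0], [0.0, -0.0, -1.0]]
ft_force: [-0.1, -0.6, 0.7]
grip_width: 0.0556
```

```bash
python3 look.py i2 scene 220 190 320 290 7
```

```text
46.85 [ 0.6154  0.0965 -0.0017] zaxis [ 0.0005 -0.     -1.    ] yaw -59.24 F [-0.0932 -0.6435  0.6653] 0.05558814165432123
tip [ 0.6155  0.0965 -0.1352] px in crop [array([350.0518, 902.1262])]
```

View pics/i2.png

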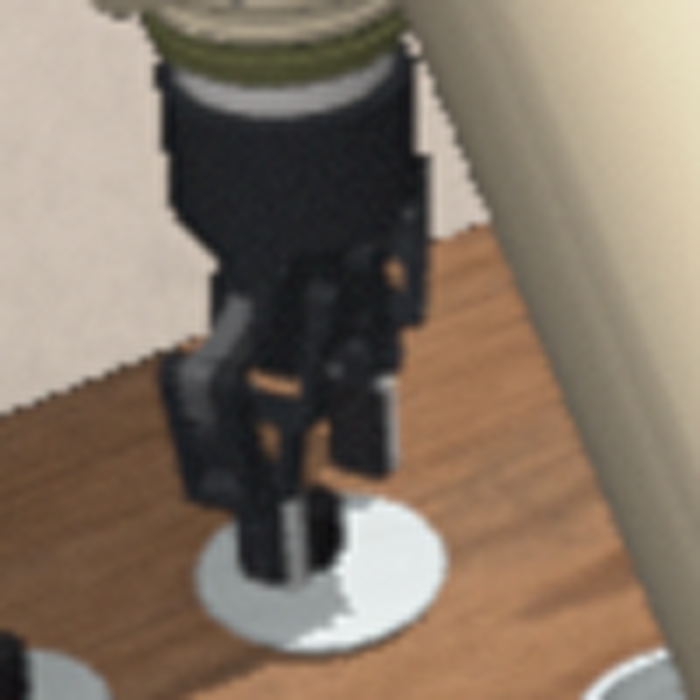

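>>> {"name": "jog_arm", "arguments": {
  "dr": [
    [0,0,0],
    [0,0,0],
    [0,0,0],
    [0,0,0],
    [0,0,0],
    [0,0,0],
    [0,0,0],
    [0,0,0],
    [0,0,0],
    [0,0,0]
  ],
  "slide": [
    [0,0,0],
    [0,0,0],
    [0,0,0],
    [0,0,0],
    [0,0,0],
    [0,0,0],
    [0,0,0],
    [0,0,0],
    [0,0,0],
    [0,0,0]
  ],
  "gripper": [0.1,-0.1,-0.3,-0.5,-0.8,-1,-1,-1,-1,-1],
  "force": 40
}}

```text
time_s: 47.9
position: [0.6153, 0.0965, -0.0018]
tool_rot: [[0.511, -0.859, 0.0], [-0.859, -0.511, -0.0], [0.0, -0.0, -1.0]]
ft_force: [-0.6, -0.9, 3.4]
grip_width: 0.0163
```

>>> {"name": "jog_arm", "arguments": {
  "dr": [
    [0,0,0],
    [0,0,0],
    [0,0,0],
    [0,0,0],
    [0,0,0],
    [0,0,0],
    [0,0,0],
    [0,0,0],
    [0,0,0],
    [0,0,0]
  ],
  "slide": [
    [0,0,-0.004],
    [0,0,-0.006],
    [0,0,-0.01],
    [0,0,-0.015],
    [0,0,-0.02],
    [0,0,-0.02],
    [0,0,-0.015],
    [0,0,-0.01],
    [0,0,0],
    [0,0,0]
  ],
  "gripper": [-1,-1,-1,-1,-1,-1,-1,-1,-1,-1]
}}

```text
time_s: 48.9
position: [0.615, 0.0965, 0.0976]
tool_rot: [[0.511, -0.859, -0.001], [-0.859, -0.511, 0.0], [-0.0, 0.001, -1.0]]
ft_force: [0.1, -0.2, -1.3]
grip_width: 0.0157
```

```bash
python3 look.py i3 scene 220 170 320 290 6
```

```text
48.9 [0.615  0.0965 0.0976] zaxis [-0.0007  0.     -1.    ] yaw -59.24 F [ 0.1028 -0.204  -1.2683] 0.015743675086011613
tip [ 0.6149  0.0965 -0.0359] px in crop [array([285.745 , 703.8422])]
```

View pics/i3.png

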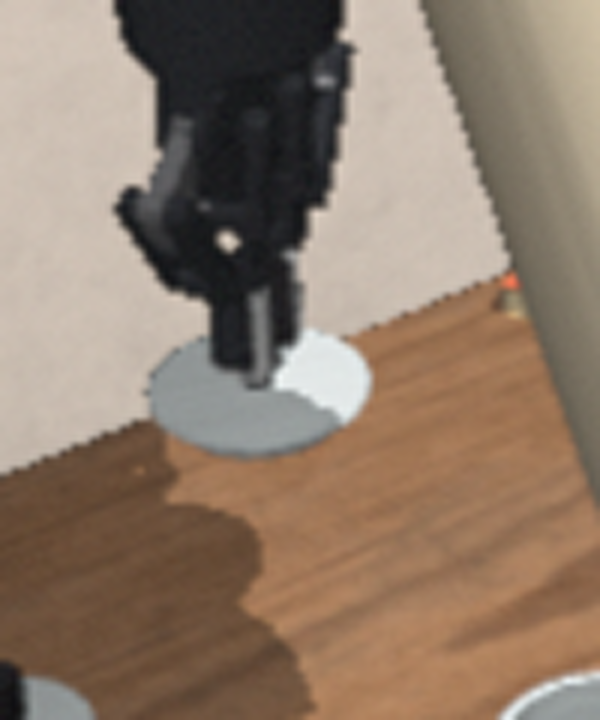

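>>> {"name": "jog_arm", "arguments": {
  "dr": [
    [0,0,0],
    [0,0,0],
    [0,0,0],
    [0,0,0],
    [0,0,0],
    [0,0,0],
    [0,0,0],
    [0,0,0],
    [0,0,0],
    [0,0,0]
  ],
  "slide": [
    [-0.0046,0.0082,0],
    [-0.01,0.02,0],
    [-0.013,0.025,0],
    [-0.013,0.025,0],
    [-0.013,0.025,0],
    [-0.013,0.025,0],
    [-0.011,0.021,0],
    [-0.007,0.012,0],
    [-0.003,0.006,0],
    [0,0,0]
  ],
  "gripper": [-1,-1,-1,-1,-1,-1,-1,-1,-1,-1]
}}

```text
time_s: 49.95
position: [0.426, 0.0863, 0.098]
tool_rot: [[0.511, -0.859, -0.0], [-0.859, -0.511, -0.0], [-0.0, 0.0, -1.0]]
ft_force: [0.6, -0.2, -0.2]
grip_width: 0.0158
```

```bash
python3 look.py i4 scene 280 200 380 330 6
python3 - <<'E'
from ov import *
ov('pics/i4_full.png','scene',285,245,75,90,8,[(.4265,.0863,.0976+.0018+.0125,.04,(0,0,255)),(.4265,.0863,.066,.037,(0,255,0))],'pics/i5.png')
E
```

```text
49.95 [0.426  0.0863 0.098 ] zaxis [-0.0005 -0.     -1.    ] yaw -59.24 F [ 0.6117 -0.2175 -0.1874] 0.015785886942485217
tip [ 0.4259  0.0863 -0.0355] px in crop [array([251.7285, 794.7812])]
```

View pics/i5.png

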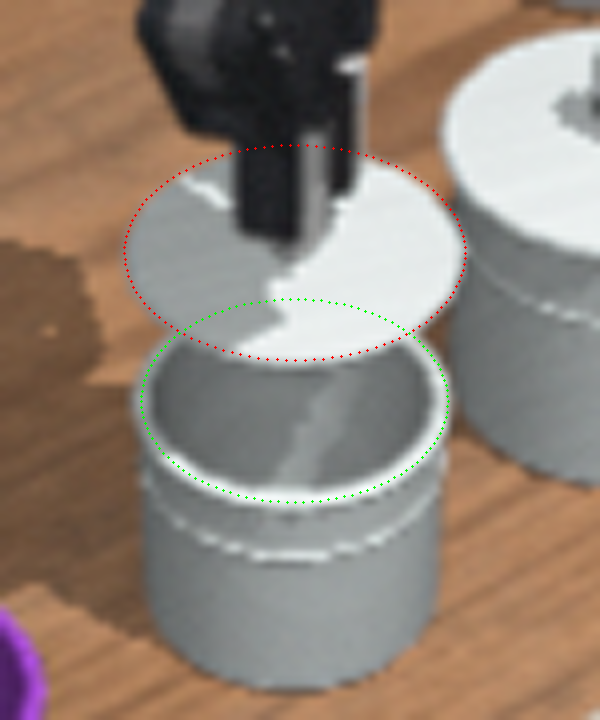

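>>> {"name": "jog_arm", "arguments": {
  "dr": [
    [0,0,0],
    [0,0,0],
    [0,0,0],
    [0,0,0],
    [0,0,0],
    [0,0,0],
    [0,0,0],
    [0,0,0],
    [0,0,0],
    [0,0,0]
  ],
  "slide": [
    [-0.0002,-0.0007,0.004],
    [0,0,0.007],
    [0,0,0.007],
    [0,0,0.006],
    [0,0,0.004],
    [0,0,0],
    [0,0,0],
    [0,0,0],
    [0,0,0],
    [0,0,0]
  ],
  "gripper": [-1,-1,-1,-1,-1,-1,-1,-1,-1,-1]
}}

```text
time_s: 51.0
position: [0.4274, 0.0868, 0.0702]
tool_rot: [[0.511, -0.859, 0.0], [-0.859, -0.511, -0.0], [0.0, -0.0, -1.0]]
ft_force: [-0.5, 0.8, -0.6]
grip_width: 0.0158
```

>>> {"name": "jog_arm", "arguments": {
  "dr": [
    [0,0,0],
    [0,0,0],
    [0,0,0],
    [0,0,0],
    [0,0,0],
    [0,0,0],
    [0,0,0],
    [0,0,0],
    [0,0,0],
    [0,0,0]
  ],
  "slide": [
    [0,0,0.001],
    [0,0,0.001],
    [0,0,0.001],
    [0,0,0.001],
    [0,0,0.001],
    [0,0,0.001],
    [0,0,0.001],
    [0,0,0.001],
    [0,0,0],
    [0,0,0]
  ],
  "gripper": [-1,-1,-1,-1,-1,-1,-1,-1,-1,-1]
}}

```text
time_s: 52.0
position: [0.4272, 0.0868, 0.062]
tool_rot: [[0.511, -0.859, -0.0], [-0.859, -0.511, 0.0], [-0.0, 0.0, -1.0]]
ft_force: [-0.2, 0.2, -0.4]
grip_width: 0.0162
```

```bash
python3 look.py i6 scene 285 245 360 335 8
```

```text
52.0 [0.4272 0.0868 0.062 ] zaxis [-0.0001  0.     -1.    ] yaw -59.24 F [-0.199   0.2146 -0.4084] 0.01622148943265547
tip [ 0.4272  0.0868 -0.0715] px in crop [array([290.935 , 796.4804])]
```

View pics/i6.png

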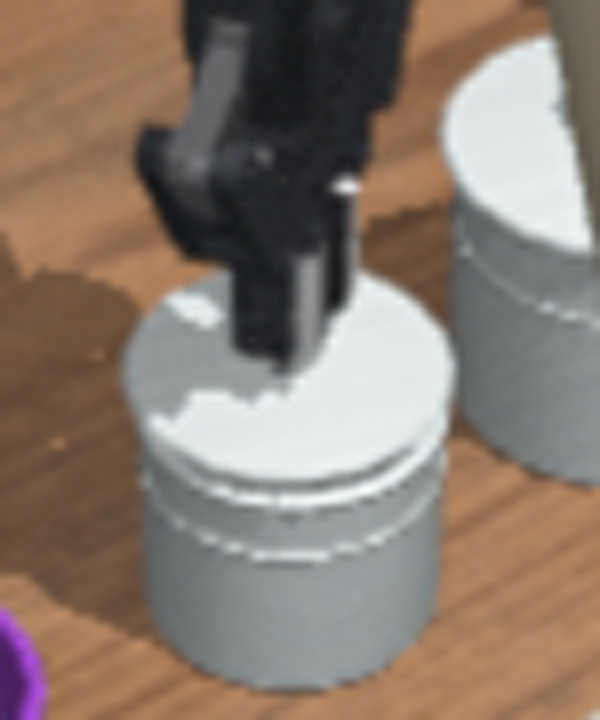

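>>> {"name": "jog_arm", "arguments": {
  "dr": [
    [0,0,0],
    [0,0,0],
    [0,0,0],
    [0,0,0],
    [0,0,0],
    [0,0,0],
    [0,0,0],
    [0,0,0],
    [0,0,0],
    [0,0,0]
  ],
  "slide": [
    [0,0,0.001],
    [0,0,0.001],
    [0,0,0.001],
    [0,0,0.001],
    [0,0,0.001],
    [0,0,0.0005],
    [0,0,0],
    [0,0,0],
    [0,0,0],
    [0,0,0]
  ],
  "gripper": [-1,-1,-1,-1,-1,-1,-1,-1,-1,-1]
}}

```text
time_s: 53.05
position: [0.4272, 0.0868, 0.0565]
tool_rot: [[0.511, -0.859, -0.0], [-0.859, -0.511, -0.0], [-0.0, 0.0, -1.0]]
ft_force: [-1.0, 0.5, -0.7]
grip_width: 0.0161
```

>>> {"name": "jog_arm", "arguments": {
  "dr": [
    [0,0,0],
    [0,0,0],
    [0,0,0],
    [0,0,0],
    [0,0,0],
    [0,0,0],
    [0,0,0],
    [0,0,0],
    [0,0,0],
    [0,0,0]
  ],
  "slide": [
    [0,0,0.0005],
    [0,0,0],
    [0,0,0],
    [0,0,0],
    [0,0,0],
    [0,0,0],
    [0,0,0],
    [0,0,0],
    [0,0,0],
    [0,0,0]
  ],
  "gripper": [-1,-1,-1,-1,-1,-1,-1,-1,-1,-1]
}}

```text
time_s: 54.05
position: [0.4273, 0.0868, 0.0562]
tool_rot: [[0.511, -0.859, 0.0], [-0.859, -0.511, -0.0], [0.0, -0.0, -1.0]]
ft_force: [-2.9, -0.4, 5.1]
grip_width: 0.016
```

Seated with 5 N, at TCP 0.0562 as expected. Releasing, rising and backing off.

>>> {"name": "jog_arm", "arguments": {
  "dr": [
    [0,0,0],
    [0,0,0],
    [0,0,0],
    [0,0,0],
    [0,0,0],
    [0,0,0],
    [0,0,0],
    [0,0,0],
    [0,0,0],
    [0,0,0]
  ],
  "slide": [
    [0,0,0],
    [0,0,0],
    [0,0,0],
    [0,0,0],
    [0,0,0],
    [0,0,0],
    [0,0,0],
    [0,0,0],
    [0,0,0],
    [0,0,0]
  ],
  "gripper": [-0.4,-0.2,0,0.3,0.3,0.3,0.3,0.3,0.3,0.3]
}}

```text
time_s: 55.05
position: [0.4273, 0.0868, 0.056]
tool_rot: [[0.511, -0.859, 0.0], [-0.859, -0.511, -0.0], [0.0, -0.0, -1.0]]
ft_force: [0.3, 0.5, -0.7]
grip_width: 0.0555
```

>>> {"name": "jog_arm", "arguments": {
  "dr": [
    [0,0,0],
    [0,0,0],
    [0,0,0],
    [0,0,0],
    [0,0,0],
    [0,0,0],
    [0,0,0],
    [0,0,0],
    [0,0,0],
    [0,0,0]
  ],
  "slide": [
    [0,0,-0.004],
    [0,0,-0.006],
    [0,0,-0.015],
    [0,0,-0.03],
    [0,0,-0.04],
    [0,0,-0.04],
    [0,0,-0.04],
    [0,0,-0.02],
    [0,0,0],
    [0,0,0]
  ],
  "gripper": [0.3,0.3,0.3,0.3,0.3,0.3,0.3,0.3,0.3,0.3]
}}

```text
time_s: 56.05
position: [0.4269, 0.0868, 0.2509]
tool_rot: [[0.511, -0.859, -0.0], [-0.859, -0.511, 0.0], [-0.0, 0.0, -1.0]]
ft_force: [-0.2, -0.5, -0.7]
grip_width: 0.0557
```

>>> {"name": "jog_arm", "arguments": {
  "dr": [
    [0,0,0],
    [0,0,0],
    [0,0,0],
    [0,0,0],
    [0,0,0],
    [0,0,0],
    [0,0,0],
    [0,0,0],
    [0,0,0],
    [0,0,0]
  ],
  "slide": [
    [0.01,0.005,0],
    [0.03,0.01,0],
    [0.035,0.01,0],
    [0.035,0.01,0],
    [0.035,0.01,0],
    [0.035,0.01,0],
    [0.035,0.01,0],
    [0.035,0.01,0],
    [0.03,0.01,0],
    [0.01,0.0,0]
  ],
  "gripper": [0.3,0.3,0.3,0.3,0.3,0.3,0.3,0.3,0.3,0.3]
}}

```text
time_s: 57.05
position: [0.502, -0.2091, 0.2492]
tool_rot: [[0.509, -0.861, -0.003], [-0.861, -0.509, 0.001], [-0.002, 0.002, -1.0]]
ft_force: [0.6, 0.5, -0.9]
grip_width: 0.0557
```

```bash
python3 look.py k1 scene 0 0 640 480 1; python3 look.py k2 top 190 170 550 380 2
```

```text
57.05 [ 0.502  -0.2091  0.2492] zaxis [-0.0026  0.0012 -1.    ] yaw -59.42 F [ 0.6185  0.5147 -0.929 ] 0.055692771140108864
tip [ 0.5017 -0.209   0.1157] px in crop [array([402.9965, 207.9205])]
57.1 [ 0.5026 -0.2087  0.2493] zaxis [-0.0024  0.0013 -1.    ] yaw -59.41 F [-0.4117 -0.8186 -0.4218] 0.05567675659063064
tip [ 0.5022 -0.2085  0.1158] px in crop [array([481.6581, 206.4144])]
```

View pics/k1.png

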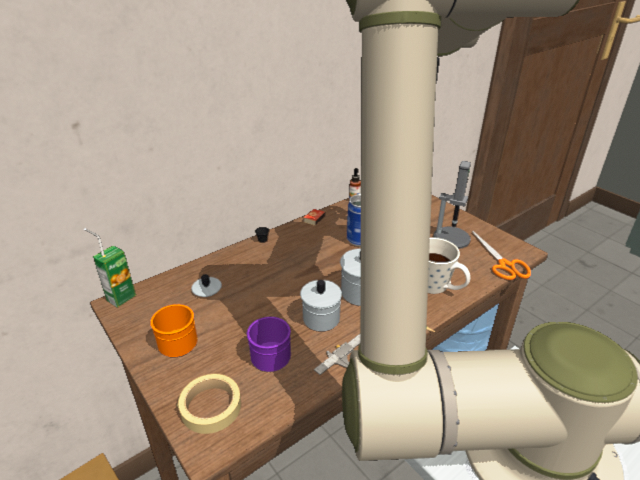

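View pics/k2.png

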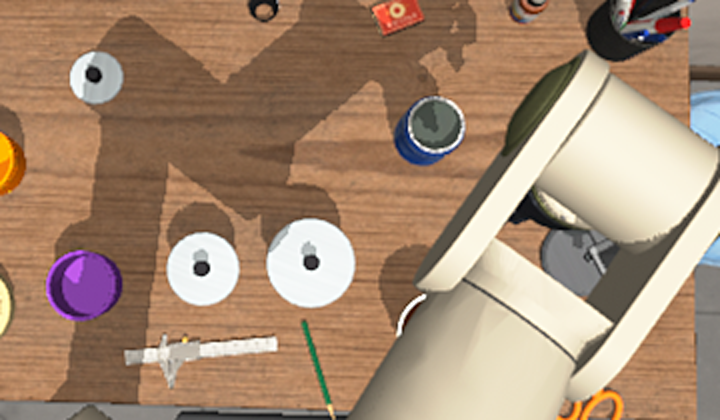

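The small, spare lid has been knocked aside, as the task said might happen, and it isn't needed. A last close look at the lids and the tester:

Run:
```python
from h import *
from meas import ell
im=cv2.imread('pics/k1_full.png');t=cv2.imread('pics/k2_full.png')
a=cv2.resize(im[240:340,290:370],None,fx=5,fy=5,interpolation=cv2.INTER_CUBIC);b=cv2.resize(im[150:250,430:490],None,fx=5,fy=5,interpolation=cv2.INTER_CUBIC)
cv2.imwrite('pics/k3.png',np.hstack([a,b]))
print(ell(t,(291.5,304),24,'top',.0705),ell(t,(345,301),30,'top',.0845))
```

```text
(array([0.42891693, 0.08716771]), np.float64(0.07883327584167965)) (array([ 0.43869733, -0.03037271]), np.float64(0.09480991004223052))
```

View pics/k3.png

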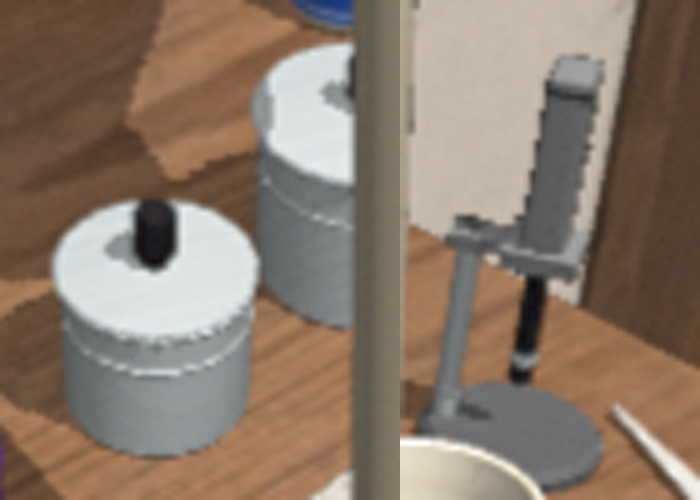

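>>> {"name": "jog_arm", "arguments": {
  "dr": [
    [0,0,0],
    [0,0,0],
    [0,0,0],
    [0,0,0],
    [0,0,0],
    [0,0,0],
    [0,0,0],
    [0,0,0],
    [0,0,0],
    [0,0,0]
  ],
  "slide": [
    [0,0,-0.01],
    [0,0,-0.01],
    [0,0,0],
    [0,0,0],
    [0,0,0],
    [0,0,0],
    [0,0,0],
    [0,0,0],
    [0,0,0],
    [0,0,0]
  ],
  "gripper": [0.3,0.3,0.3,0.3,0.3,0.3,0.3,0.3,0.3,0.3]
}}

```text
time_s: 58.15
position: [0.5025, -0.2059, 0.271]
tool_rot: [[0.511, -0.859, -0.0], [-0.859, -0.511, 0.0], [-0.0, 0.0, -1.0]]
ft_force: [-0.2, -0.5, 0.4]
grip_width: 0.0555
```

```bash
python3 -c "
from rig import env
print(env.close_job())"
```

```text
the job is handed in; nothing more can be done
None
```

The job is done and handed in at about 58 s. I rinsed the tip in the can, tested the medium pot and then the large pot, and rinsed it again. The small pot was absent. Each dip was about 24–25 mm deep for about 2 s, with no contact force. I then put the tester back in its eyelet and closed the medium and large pots with their own lids.

- **Last checks:** The tester's shoulder sits on the stand plate with the body upright. Both lids look level and centred, and met the rim with 5–8 N at the expected heights. The can, pots and mug show no visible movement, and the arm is clear of everything.
- **What disagreed:**
  - **Fingertips:** they sat about 25 mm behind the reported TCP, not 11 mm ahead. The tester was therefore held only by its top 12 mm or so, but the pictures showed no slip. The first close over the large lid's knob met nothing, so I went about 27 mm lower.
  - **Grip widths:** they read slightly under nominal, 29 mm against 30 mm for the tester and 16 mm against 18 mm for the knobs.
- **Spare small lid:** it was knocked a few centimetres aside late in the run, while the arm was working elsewhere. I left it alone.

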